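# Load the specimen carrier on the laser microscope's stage pins

### The arm

A 6-joint arm with a two-finger parallel gripper is mounted at the origin on the work surface. World frame = base frame: x ahead of the robot, y to its left, z up, the work surface at z = 0. Lengths are in m, angles in rad, forces in N, time in s.
With the tool pointing down it reaches from about 0.3 to 0.775 m from the base axis. Payload 14.6 kg.
Tool frame: the origin (TCP) lies at the very end of the fingers, on their centre line; the grasp point (between the pads) lies 19 mm behind it (pinch_z is the distance from the TCP to the grasp point, in m); z points along the fingers, y is the direction in which the jaws open and shut (so a half turn about z gives the same grasp; the last joint's range is limited). The gripper opens to 94 mm and grips with 3 to 60 N. Pads are 16 mm wide; open, the fingers measure 119 mm over their backs; the gripper's body (75 mm by 177 mm) begins 78 mm behind the grasp point.
Start: joints at [-1.364, 0.3, 1.521, -0, 1.321, -0.067], TCP at [0.149, -0.53, 0.205] pointing down, gripper open.
Joint ranges: [-3.03, 3.03], [-0.79, 2.21], [0.23, 2.52], [-1.04, 4.18], [0, 3.07], [-2.55, 2.55]. Speed limits (rad/s): [2.22, 2.22, 2.57, 3.14, 3.14, 3.14].

### API

Orientations are given as [roll, pitch, yaw] about the fixed x, y, z axes, in that order (R = Rz(yaw) Ry(pitch) Rx(roll)).
In Python, from station import get_obs, camera, hand_in, pinch_z gives the robot as it stands.
- The arm moves only by the tool servo_tool, never from a script. Its argument "moves" is a list that holds one entry, the list of rows, each a list of 7 numbers: the turn, a rotation vector about the tool's x, y, z normalised to -1 to 1, where 1 is pi/2 rad, then the shift along the tool's x, y, z normalised to -1 to 1, where 1 is 500 mm, then the closure, from 0 (fully open) to 1 (shut). In form: [[[rx, ry, rz, x, y, z, hand], ...]]. A call has 1 to 12 rows; each row is the pose to reach, as a shift and turn from the pose measured when the call began, along the tool's axes at that moment; what a row does not reach only later rows make up. A row lasts 1/12 s, in which the tool goes at most 41.7 mm and 7.16 degrees, less where a joint would pass 70% of its speed; a pose out of reach is approached as far as the arm can. A call with a number of a shift or a turn outside -1 to 1 is refused whole. A call with a gripper value outside its range is refused whole. The fingers move at their own pace and stop on an object; "squeeze" is the grip in N (left out, the last holds). Time passes only in rows, so rows that repeat a pose let the fingers close. It gives the time, the measured TCP pose, the force and the opening at its end, in the units of the state.
- get_obs(): the state, without advancing time (a new reading comes with each control period).
- camera(name): name is "side" or "top"; returns a dict with "color" (400x640x3 uint8, red, green, blue), "intrinsics" (3x3 intrinsics, pixels), "rvec" (rotation vector, rad) and "tvec" (3), from world to camera coordinates, as OpenCV has them. Camera axes: x right, y down, z forward; pixel columns grow to the right and rows downward; lengths in m; the calibration is good to about 2 mm. A picture is of the moment at which its call begins. There is no depth.
- hand_in(): hands the job in, once; it reports no verdict.
The state is a dict: "time_s": time; "qpos": joint angles; "joint_vel": joint speeds; "tau": joint torques, N m; "ee_pos": TCP position; "eef_rot": TCP orientation; "force": force on the tool from outside, world axes, zero at the start; "moment": the same for the moment, N m; "grip_width": finger opening in m.
Only numpy, scipy, OpenCV 4.12 (cv2) and the standard library are available. Lean on these libraries where they do the work, as an engineer would, in place of code of your own. Each camera call takes 0.05 s, during which the arm holds its last target.

### The job

Load the specimen carrier into the microscope: take the aluminium plate by its orange grip and, keeping it level, bring it in under the lens, rest it on the tops of the three brass locating pins about a centimetre short of home, and slide it along on them until its holes drop over the pins and it lies flush on the stage. Then swing the clip with the red knob over the plate's edge as far as its stop, and let go. Nothing may knock the lens, and everything else on the bench stays where it is.

Things in the scene. Friction and masses are not known exactly. Their poses are not given: they have to be found in the camera images.
- microscope: Laboratory-built microscope, all fixed. Origin: on the bench under the stage's centre; x away from the robot, y left, z up. Black stage 210 (x) by 184 (y) mm, top at z = 80 mm. Column, camera and arm stand on its left; the arm's black end block hangs over the lens at x 35 to 85, y -11 to 35, z 148 to 192 mm.
- lens_face (a point): Centre of the lowest face of the steel lens (31 mm diameter, tapering to 15 mm at its end), at x 60, y 12, z 99 mm in the microscope's frame: 19 mm above the stage, so a plate riding on the pin tops (top face 90 mm up) passes 9 mm below it.
- pin_round (a point): Centre of the top of the brass pin for the carrier's round hole, at x -65, y 38, z 85 mm in the microscope's frame. All three pins are 8 mm in diameter, stand 5 mm above the stage and have a 1.5 mm chamfered tip.
- pin_slot (a point): Top of the brass pin for the carrier's slot, at x -65, y -38, z 85 mm in the microscope's frame.
- pin_key (a point): Top of the third brass pin (lets the carrier go on one way only), at x 65, y -22, z 85 mm in the microscope's frame.
- carrier: Specimen carrier, loose: bright aluminium plate 170 (x) by 110 (y) by 5 mm, 0.22 to 0.35 kg, balanced about 10 mm from its centre towards its orange grip; a glass slide is let into its +x end. Origin: centre of its underside; z up. It starts flat on the bench. Seated, its frame lies over the microscope's, 80 mm up, axes alike: slide under the lens, grip towards the robot.
- carrier_grip (a point): Point to grasp in the orange grip, at x -45, y 0, z 27 mm in the carrier's frame. The grip is 40 mm long (x), 12 mm thick (y) and rises from the plate's top to z = 39 mm: pinch it across its 12 mm from above.
- hole_round (a point): Centre, on the underside, of the carrier's 10.5 mm round hole (x -65, y 38 mm in the carrier's frame).
- hole_slot (a point): Centre, on the underside, of the carrier's slot, 10.5 mm in x by 14.5 mm in y (x -65, y -38 mm).
- hole_key (a point): Centre, on the underside, of the carrier's 13 mm hole (x 65, y -22 mm).
- clip (a joint): Swing clip on the stage's right edge: flat steel arm 44 x 13 mm, 7 to 12 mm above the stage, on a vertical pivot. 0 rad: fully open, pointing to the robot and outwards. Grows clockwise seen from above, to its stop at 2.18 rad, where it points along the microscope's +y. About 1 N at the knob moves it. Passes 2 mm over a seated plate; hits one that still rides on the pins.
- clip_knob (a point): Middle height of the clip's upright red knob, 12 mm in diameter, from 12 to 35 mm above the stage (this point 24 mm above it), 30 mm from the pivot.
- clip_pivot (a point): The clip's pivot axis at stage level, at x -40, y -74, z 80 mm in the microscope's frame. The 18 mm hub and its screw rise 16 mm above the stage.
- slide_box: Bystander: blue slide box 87 x 107 x 34 mm; origin under its centre.
- dropper: Bystander: small amber bottle, 34 mm diameter, 75 mm tall; origin under its centre.
- lens_case: Bystander: clear jar with a black cap, 42 mm diameter, 66 mm tall; origin under its centre.
- driver: Bystander: green-handled screwdriver 160 mm long, lying.
- goggles: Bystander: laser goggles, black frame with orange panes, 160 x 140 x 48 mm.
- blank_plate: Bystander: dark blank plate 120 x 80 x 5 mm without holes or grip.
- meter_head: Bystander: black round light-meter head, 56 mm diameter, 16 mm tall.
Mind the look-alikes: they are no part of the job. Leave any turquoise look-alike of the carrier alone.

How it is judged:
On the way, in this order (a step that is already met when the one before it is completed fails the run):
1. the carrier rests on the pin tops, short of home (round hole 4 to 40 mm from its pin) (horizontal distance between hole_round and pin_round between 0.004 and 0.04 m and z of carrier in the frame of microscope between 0.083 and 0.0885 m and contact force between carrier and microscope above 0.3 N), for 0.1 s.
2. the carrier lies flush on the stage with its holes over the pins (horizontal distance between hole_round and pin_round below 0.003 m and horizontal distance between hole_slot and pin_slot below 0.005 m and horizontal distance between hole_key and pin_key below 0.005 m and z of carrier in the frame of microscope below 0.0818 m and angle between carrier's own z axis and vertical below 0.02 rad), for 0.3 s.
3. the clip is swung over the plate to its stop (value of joint clip above 2 rad), for 0.2 s.
At the end, for the whole second after the job is handed in: The carrier lies at rest flush on the stage (underside within 1.8 mm of it, level within about 1 degree), round hole within 3 mm and the other two within 5 mm of their pins, and the clip is within 0.18 rad of its closed stop, across the plate (all of step 2 and value of joint clip above 2 rad and linear speed of carrier below 0.01 m/s); the robot touches nothing.
It fails at once if the lens is knocked (over 2 N) (contact force between lens and anything else above 2 N).
It fails at once if the carrier is tipped more than 20 degrees (angle between carrier's own z axis and vertical above 0.35 rad).
It fails at once if a bystander is moved more than 30 mm (distance of any of slide_box, dropper, lens_case, driver, goggles, blank_plate, meter_head from where it was at the start of the episode above 0.03 m).
It also fails if it takes over 54 s, if anything falls off the work surface, if the arm or the gripper's body presses on something with over 40 N, if the wrist force passes 120 N, or if a joint passes its speed limit or range.

## Working session

There is one attempt and no reset: what is moved stays moved. The work goes in short steps, Python scripts to look and compute and a tool call to move; the robot and the scene stay as the last step left them, time stands still between calls to the robot, and variables do not carry over. Pictures are saved under pics/ and viewed, and the job is handed in when it is done.

Besides the shell and the picture viewer there is one more tool, called as name(argument=value, ...) on one line, values as JSON. servo_tool: Moves the arm, as the interface text tells. Scaled input: -1 to 1 covers 500 mm each way for a shift and pi/2 rad each way for a turn. Its arguments: {"type":"object","properties":{"moves":{"type":"array"},"squeeze":{"type":"number"}},"required":["moves"]}

```bash
mkdir -p pics; ls; python3 - <<'E'
from station import get_obs, camera, pinch_z
import cv2
print(get_obs(),pinch_z)
for n in("side","top"):
    c=camera(n); cv2.imwrite(f"pics/{n}0.png",c["color"][:,:,::-1]); print(n,c["intrinsics"],c["rvec"],c["tvec"])
E
```

```text
pics
{'time_s': 0.0, 'qpos': array([-1.36357475e+00,  3.00462508e-01,  1.52161400e+00,  8.44737589e-06,
        1.32070117e+00, -6.65555082e-02]), 'joint_vel': array([-1.13467273e-04,  4.08307762e-04,  1.97176644e-04, -3.79464509e-04,
        6.06366878e-04, -7.24744448e-06]), 'tau': array([ 2.09282807e-04, -5.31808734e+01, -3.52735376e+01,  7.07540126e-02,
        2.43670604e-02, -1.27353223e-04]), 'ee_pos': array([ 0.14866912, -0.52923796,  0.20487712]), 'eef_rot': array([-3.14041080e+00, -8.69752606e-05,  2.73774936e-01]), 'force': array([-1.20365983, -0.29132904, -0.09551869]), 'moment': array([ 0.06750004, -0.03549067, -0.03565588]), 'grip_width': 0.09395389404891803} 0.0188
side [[461.1521675    0.         317.39814555]
 [  0.         461.1521675  189.94745619]
 [  0.           0.           1.        ]] [ 0.54755745 -2.79703714  1.02407549] [0.48426996 0.24502251 1.33069922]
top [[362.10538214   0.         319.04384161]
 [  0.         362.10538214 202.62096869]
 [  0.           0.           1.        ]] [ 2.16875951 -2.12279476  0.14527168] [-0.03073613  0.53126287  1.28205406]
```

View pics/side0.png

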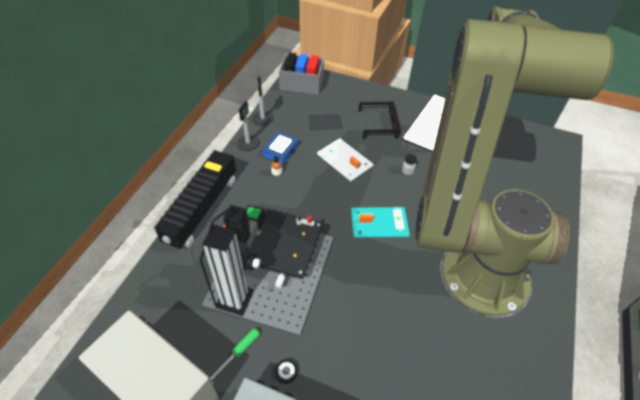

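View pics/top0.png

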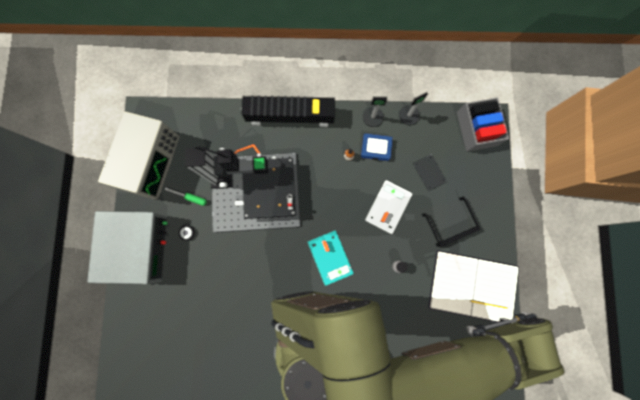

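The top view has +x up and +y to the left. The carrier is at about (388,207) with its grip at (385,217), and the stage is near (270,192). I'll zoom in on both.

```bash
cat > h.py <<'E'
import numpy as np,cv2
from station import get_obs,camera
def P(c): return cv2.Rodrigues(np.array(c["rvec"],float))[0],np.array(c["tvec"],float).ravel(),np.array(c["intrinsics"],float)
def ray(c,u,v):
    R,t,K=P(c); d=R.T@np.linalg.inv(K)@np.array([u,v,1.]); return -R.T@t,d
def at_z(c,u,v,z):
    o,d=ray(c,u,v); return o+d*(z-o[2])/d[2]
def proj(c,p):
    R,t,K=P(c); return cv2.projectPoints(np.array(p,float).reshape(-1,3),R,t,K,None)[0].reshape(-1,2)
def crop(c,x0,y0,w,h,f,name,pts=None):
    im=np.ascontiguousarray(c["color"][y0:y0+h,x0:x0+w,::-1]); im=cv2.resize(im,None,fx=f,fy=f,interpolation=cv2.INTER_CUBIC)
    if pts is not None:
        for u,v in pts: cv2.circle(im,(int((u-x0+.5)*f),int((v-y0+.5)*f)),2,(255,0,255),-1)
    cv2.imwrite(name,im)
E
python3 - <<'E'
from h import *
c=camera("top"); crop(c,200,130,115,110,5,"pics/t1.png"); crop(c,355,170,70,75,8,"pics/t2.png")
c=camera("side"); crop(c,195,190,150,130,5,"pics/s1.png"); crop(c,305,125,80,65,8,"pics/s2.png")
E
```

```text
(no output)
```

View pics/t1.png

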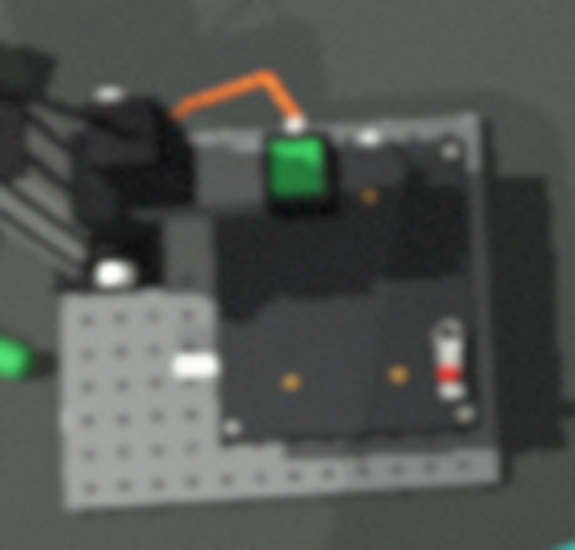

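View pics/t2.png

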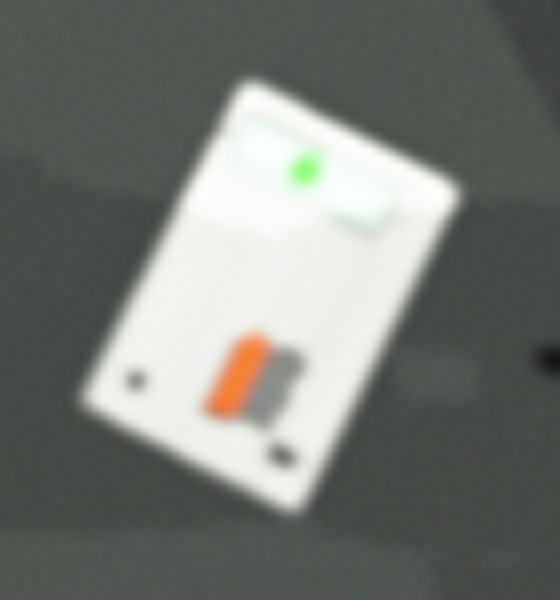

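View pics/s1.png

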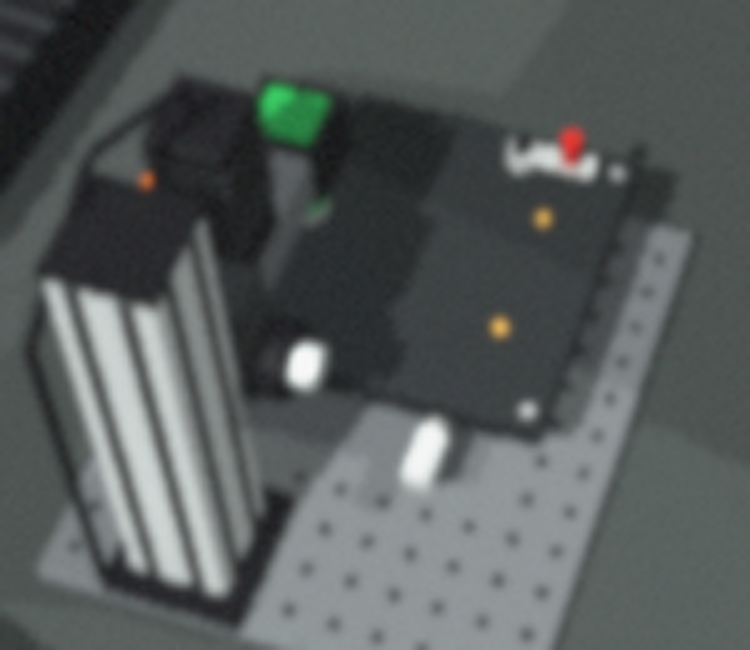

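View pics/s2.png

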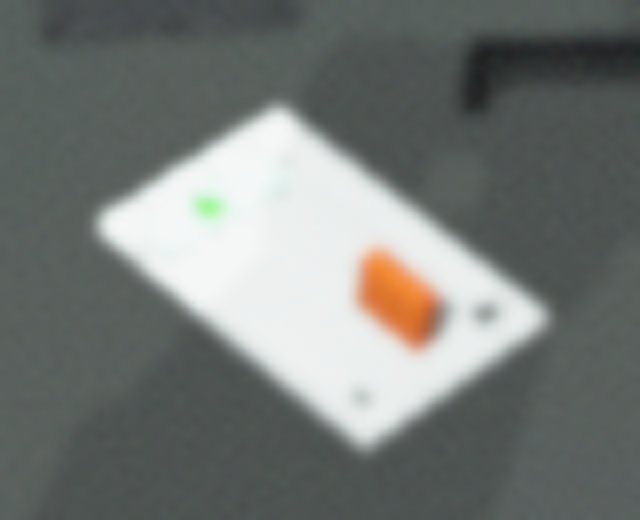

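```bash
cat > fit.py <<'E'
from h import *
from scipy.optimize import least_squares
PINS={'r':(-.065,.038,.085),'s':(-.065,-.038,.085),'k':(.065,-.022,.085)}
def cen(c,u,v,r,f):
    im=c["color"].astype(float); u0,v0=int(round(u)),int(round(v))
    w=im[v0-r:v0+r+1,u0-r:u0+r+1]; m=f(w); m=np.clip(m-.25*m.max(),0,None); 
    yy,xx=np.mgrid[v0-r:v0+r+1,u0-r:u0+r+1]; return np.array([(m*xx).sum(),(m*yy).sum()])/m.sum()
def pose(x,y,th,p):
    p=np.array(p,float).reshape(-1,3); ct,st=np.cos(th),np.sin(th)
    return np.c_[x+ct*p[:,0]-st*p[:,1],y+st*p[:,0]+ct*p[:,1],p[:,2]]
def solve(obs,x0): # obs list of (cam, pts3, px)
    f=lambda q:np.concatenate([(proj(c,pose(*q,p))-px).ravel() for c,p,px in obs])
    r=least_squares(f,x0); return r.x,r.fun.reshape(-1,2)
def quad(c,u,v,r,thr=None):
    g=c["color"].min(2); w=g[v-r:v+r,u-r:u+r]; w=cv2.resize(w,None,fx=8,fy=8,interpolation=cv2.INTER_CUBIC)
    m=(w>(thr or 140)).astype(np.uint8); m=cv2.morphologyEx(m,cv2.MORPH_CLOSE,np.ones((121,121)) ) if False else m
    cs,_=cv2.findContours(m,cv2.RETR_EXTERNAL,cv2.CHAIN_APPROX_NONE); k=max(cs,key=cv2.contourArea)
    h=cv2.convexHull(k); eps=5
    ap=cv2.approxPolyDP(h,30,True).reshape(-1,2)
    pts=k.reshape(-1,2).astype(float); L=[]
    n=len(ap)
    for i in range(n):
        a,b=ap[i].astype(float),ap[(i+1)%n].astype(float); d=(b-a)/np.linalg.norm(b-a); nn=np.array([-d[1],d[0]])
        s=(pts-a)@d; e=(pts-a)@nn; q=pts[(s>.15*np.linalg.norm(b-a))&(s<.85*np.linalg.norm(b-a))&(abs(e)<10)]
        vx,vy,x0,y0=cv2.fitLine(q.astype(np.float32),cv2.DIST_HUBER,0,.01,.01).ravel(); L.append(np.cross([x0,y0,1],[x0+vx,y0+vy,1]))
    out=[]
    for i in range(n):
        p=np.cross(L[i-1],L[i]); out.append(p[:2]/p[2])
    return (np.array(out)+.5)/8-.5+[u-r,v-r]
E
python3 - <<'E'
from fit import *
T=camera("top");S=camera("side")
org=lambda w:np.clip(w[:,:,0]-w[:,:,2]-25,0,None)
f=lambda x,y,x0,y0,s:((x+.5)/s-.5+x0,(y+.5)/s-.5+y0)
tp=[cen(T,*f(x,y,200,130,5),2,org) for x,y in((291,382),(398,375),(369,196))]
sp=[cen(S,*f(x,y,195,190,5),2,org) for x,y in((500,327),(543,218))]
print(tp,sp)
# visible brass centroid ~ z 0.083
p3=[list(PINS[k][:2])+[.0835] for k in 'rsk']
for o in ([(T,p3,np.array(tp))],[(S,p3[:2],np.array(sp))],[(T,p3,np.array(tp)),(S,p3[:2],np.array(sp))]):
    q,r=solve(o,[.6,.1,0]); print("scope",q,np.degrees(q[2]),r.round(2).tolist())
qt=quad(T,388,207,35); qs=quad(S,345,158,35); print(qt,qs)
np.savez("scope.npz",q=q)
E
```

```text
[array([257.84158416, 205.92574257]), array([279.23766816, 204.41255605]), array([273.43793103, 168.65862069])] [array([294.54716981, 254.96436059]), array([303.15494012, 233.16167665])]
scope [0.57735737 0.16255918 0.07950715] 4.555424388134063 [[-0.06, -0.15], [0.15, 0.11], [-0.08, 0.05]]
scope [0.58057964 0.16298972 0.08421926] 4.825408034098149 [[-0.0, 0.0], [0.0, -0.0]]
scope [0.57901181 0.16269538 0.07844055] 4.494312587827307 [[-0.1, -0.63], [0.11, -0.35], [-0.08, -0.4], [0.45, 0.2], [0.58, 0.22]]
[[384.93480325 178.78200437]
 [412.53249957 192.73491757]
 [391.78874367 234.24508776]
 [364.13913774 219.96084308]] [[314.90606853 152.32737921]
 [339.06914447 137.18733143]
 [374.3443049  164.22524614]
 [350.04867553 181.16593165]]
```

```bash
python3 - <<'E'
from fit import *
T=camera("top");S=camera("side")
qt=quad(T,388,207,35); qs=quad(S,345,158,35)
C=lambda z:np.array([[.085,.055,z],[.085,-.055,z],[-.085,-.055,z],[-.085,.055,z]])
for o in ([(T,C(.004),qt)],[(S,C(.004),qs)],[(T,C(.004),qt),(S,C(.004),qs)]):
    q,r=solve(o,[.55,-.2,-.5]); print(q,np.degrees(q[2]),r.round(2).tolist(), pose(*q,[[-.045,0,.027]]))
q0=q
# knob
red=lambda w:np.clip(w[:,:,0]-np.maximum(w[:,:,1],w[:,:,2])-40,0,None)
a=cen(T,289.5,204.5,3,red);b=cen(S,309,218.5,4,red);print(a,b)
sc=np.load("scope.npz")["q"]
def inv(p): 
    d=np.array(p[:2])-sc[:2]; c,s=np.cos(sc[2]),np.sin(sc[2]); return [c*d[0]+s*d[1],-s*d[0]+c*d[1],p[2]]
print("knob top",inv(at_z(T,*a,.110)),"side",inv(at_z(S,*b,.107)))
for cc,n,bx in((T,"t",(355,170,70,75,8)),(S,"s",(305,125,80,65,8))):
    crop(cc,*bx,f"pics/chk_{n}.png",proj(cc,pose(*q0,np.r_[C(.005),[[-.045,0,.039],[-.065,.038,.005],[-.065,-.038,.005]]])))
crop(T,200,130,115,110,5,"pics/chk_t2.png",proj(T,pose(*sc,[[.105,.092,.08],[.105,-.092,.08],[-.105,-.092,.08],[-.105,.092,.08],[-.04,-.074,.08],[.06,.012,.15]])))
E
```

```text
[ 0.52827146 -0.27793109 -0.45933801] -26.31812935952425 [[0.32, 0.99], [-0.98, 0.34], [-0.13, -0.86], [0.78, -0.4]] [[ 0.48793588 -0.25798012  0.027     ]]
[ 0.53106051 -0.27789912 -0.45837848] -26.263152442834716 [[1.55, 0.28], [-0.12, 1.34], [-1.54, 0.01], [0.13, -1.25]] [[ 0.4907058  -0.25798686  0.027     ]]
[ 0.52973625 -0.27782483 -0.45897745] -26.2974709545207 [[0.28, 0.61], [-1.02, -0.06], [-0.15, -1.26], [0.76, -0.79], [1.9, 0.38], [0.23, 1.45], [-1.19, 0.14], [0.47, -1.12]] [[ 0.48939348 -0.25788841  0.027     ]]
[289.12804878 204.26117886] [308.8489814  218.17980514]
knob top [np.float64(-0.0714160081058904), np.float64(-0.07442143809392644), np.float64(0.1100000000000001)] side [np.float64(-0.06755231726322572), np.float64(-0.07698767263209383), np.float64(0.10699999999999998)]
```

View pics/chk_t.png

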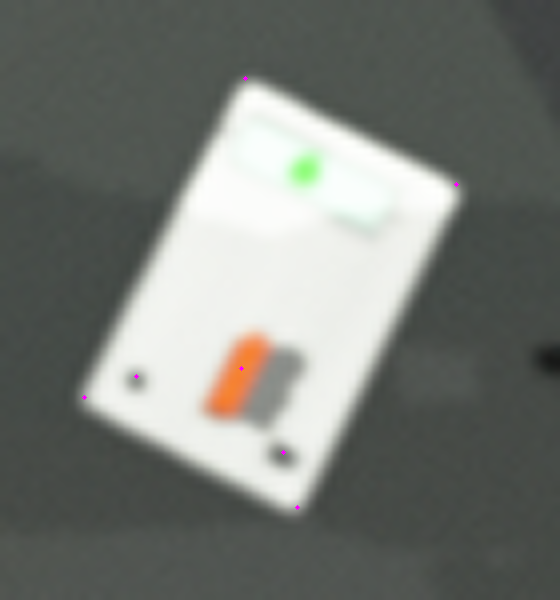

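View pics/chk_t2.png

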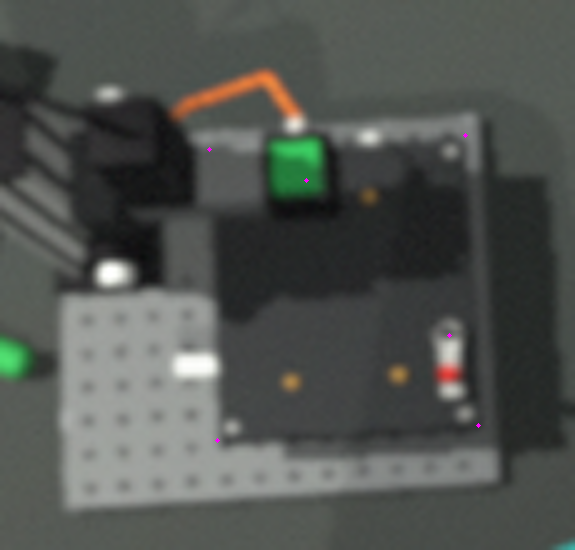

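Both cameras agree on the carrier relative to the microscope, within about 0.5 mm. Next is the move to above the grip.

```bash
cat > mv.py <<'E'
from fit import *
from scipy.spatial.transform import Rotation as Ro
def go(p,yaw):
    o=get_obs(); R0=Ro.from_euler('xyz',o["eef_rot"]); R1=Ro.from_euler('xyz',[np.pi,0,yaw])
    t=(R0.inv()*R1).as_rotvec()/(np.pi/2); s=R0.inv().apply(np.array(p)-o["ee_pos"])/.5
    print("turn",t.round(4),"shift",s.round(4),"| dist mm",np.linalg.norm(s)*500,"deg",np.linalg.norm(t)*90)
E
python3 - <<'E'
from mv import *
go([.4894,-.2579,.12],-.459)
go([.4894,-.2579,.0085],-.459)
E
```

```text
turn [-1.000e-04  0.000e+00  4.665e-01] shift [ 0.8029 -0.3387  0.1708] | dist mm 443.9920944902998 deg 41.98596940329612
turn [-1.000e-04  0.000e+00  4.665e-01] shift [ 0.8029 -0.3387  0.3938] | dist mm 478.12164607769955 deg 41.98596940329612
```

servo_tool(moves=[[[0,0,0.03,0.06,-0.025,0.01,0.3],[0,0,0.08,0.13,-0.055,0.02,0.3],[0,0,0.13,0.2,-0.084,0.04,0.3],[0,0,0.18,0.27,-0.114,0.05,0.3],[0,0,0.23,0.34,-0.143,0.07,0.3],[0,0,0.28,0.41,-0.173,0.08,0.3],[0,0,0.33,0.48,-0.202,0.1,0.3],[0,0,0.38,0.55,-0.232,0.12,0.3],[0,0,0.43,0.62,-0.262,0.13,0.3],[0,0,0.466,0.69,-0.291,0.15,0.3],[0,0,0.466,0.75,-0.316,0.17,0.3],[0,0,0.466,0.803,-0.339,0.17,0.3]]], squeeze=30)

```text
time_s: 1.4
ee_pos: [0.4902, -0.2556, 0.1185]
eef_rot: [-3.141, 0.003, -0.458]
force: [-0.1, -0.7, 0.2]
grip_width: 0.0657
```

```bash
python3 - <<'E'
from mv import *
o=get_obs(); print(o["ee_pos"],o["eef_rot"],o["grip_width"],o["force"])
go([.4894,-.2579,.05],-.459)
go([.4894,-.2579,.0085],-.459)
T=camera("top");crop(T,340,150,100,100,6,"pics/t3.png")
S=camera("side");crop(S,290,60,130,140,5,"pics/s3.png")
E
```

```text
[ 0.49024377 -0.25559502  0.11852284] [-3.14110149e+00  2.60759548e-03 -4.57773946e-01] 0.06570228255534474 [-0.09935144 -0.68386563  0.1506252 ]
turn [-0.0003  0.0017  0.0008] shift [0.0009 0.0049 0.137 ] | dist mm 68.56679021110727 deg 0.16746091686173184
turn [-0.0003  0.0017  0.0008] shift [0.0011 0.005  0.22  ] | dist mm 110.05021850062563 deg 0.16746091686173184
```

View pics/s3.png

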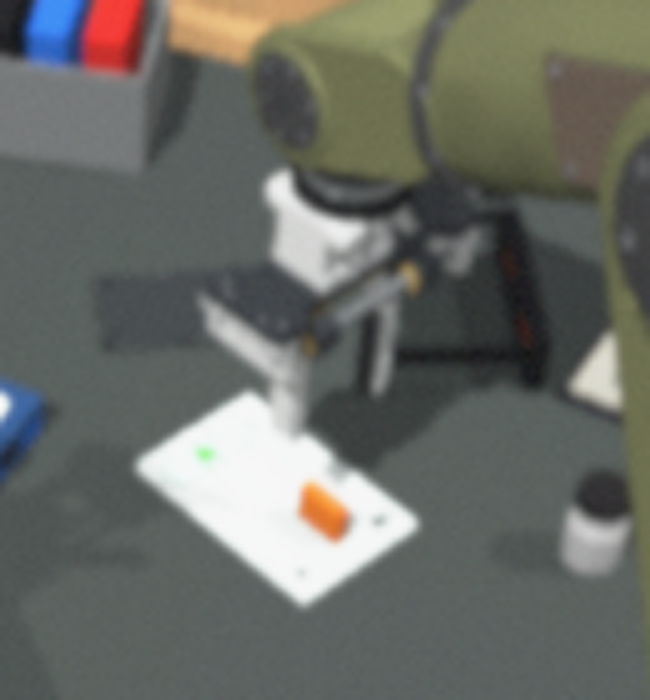

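The side view shows the fingers on either side of the grip's axis, which sits at crop (325,510). I'll descend and close.

servo_tool(moves=[[[0,0.001,0.001,0.001,0.005,0.04,0.3],[0,0.0017,0.001,0.001,0.005,0.09,0.3],[0,0.0017,0.001,0.001,0.005,0.14,0.3],[0,0.0017,0.001,0.001,0.005,0.17,0.3],[0,0.0017,0.001,0.001,0.005,0.195,0.3],[0,0.0017,0.001,0.001,0.005,0.21,0.3],[0,0.0017,0.001,0.001,0.005,0.218,0.3],[0,0.0017,0.001,0.001,0.005,0.218,0.3]]])

```text
time_s: 2.17
ee_pos: [0.4908, -0.2576, 0.0106]
eef_rot: [-3.141, -0.002, -0.456]
force: [0.6, 0.3, -0.6]
grip_width: 0.0658
```

```bash
python3 - <<'E'
from mv import *
o=get_obs(); print(o["ee_pos"],o["eef_rot"],o["grip_width"],o["force"])
go([.4894,-.2579,.0085],-.459)
T=camera("top");crop(T,340,150,100,100,6,"pics/t4.png",proj(T,[.4894,-.2579,.039]))
E
```

```text
[ 0.49078522 -0.25760123  0.0106138 ] [-3.14098516e+00 -1.67961226e-03 -4.56226305e-01] 0.0657673764040217 [ 0.55267744  0.31167558 -0.55157859]
turn [-0.0004 -0.0011  0.0018] shift [-0.0022  0.0018  0.0042] | dist mm 2.544842117175851 deg 0.18904442029202767
```

View pics/t4.png

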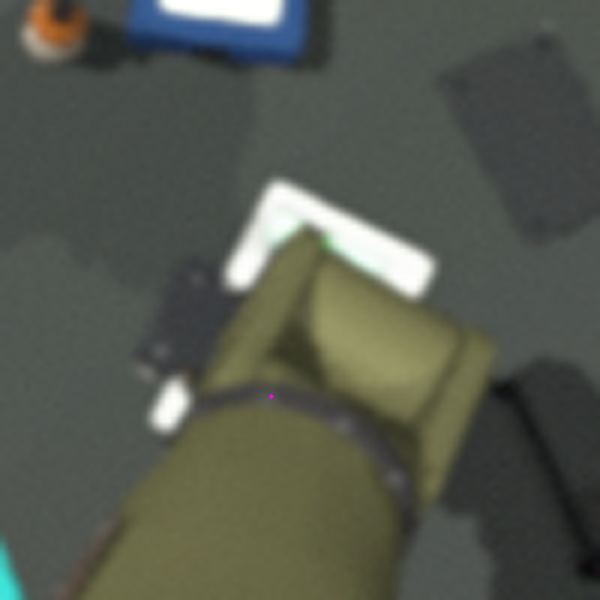

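The arm hides the grip from above, but the geometry agrees. I'll correct the 2 mm error and close.

servo_tool(moves=[[[0,-0.001,0.002,-0.002,0.002,0.003,0.5],[0,-0.001,0.002,-0.002,0.002,0.003,0.8],[0,-0.001,0.002,-0.002,0.002,0.003,1],[0,-0.001,0.002,-0.002,0.002,0.003,1],[0,-0.001,0.002,-0.002,0.002,0.003,1],[0,-0.001,0.002,-0.002,0.002,0.003,1],[0,-0.001,0.002,-0.002,0.002,0.003,1],[0,-0.001,0.002,-0.002,0.002,0.003,1]]], squeeze=40)

```text
time_s: 2.88
ee_pos: [0.4898, -0.2582, 0.0098]
eef_rot: [-3.141, -0.001, -0.459]
force: [0.6, 0.6, -1.0]
grip_width: 0.0158
```

```bash
python3 - <<'E'
from mv import *
o=get_obs(); print(o["ee_pos"],o["eef_rot"],o["grip_width"],o["force"],o["moment"])
S=camera("side");crop(S,290,90,110,110,6,"pics/s5.png")
E
```

```text
[ 0.48977875 -0.25818145  0.00979159] [-3.14107554e+00 -1.04712633e-03 -4.59296593e-01] 0.015845393857436885 [ 0.60450105  0.62697459 -0.95888924] [ 0.06178301  0.020559   -0.01856436]
```

View pics/s5.png

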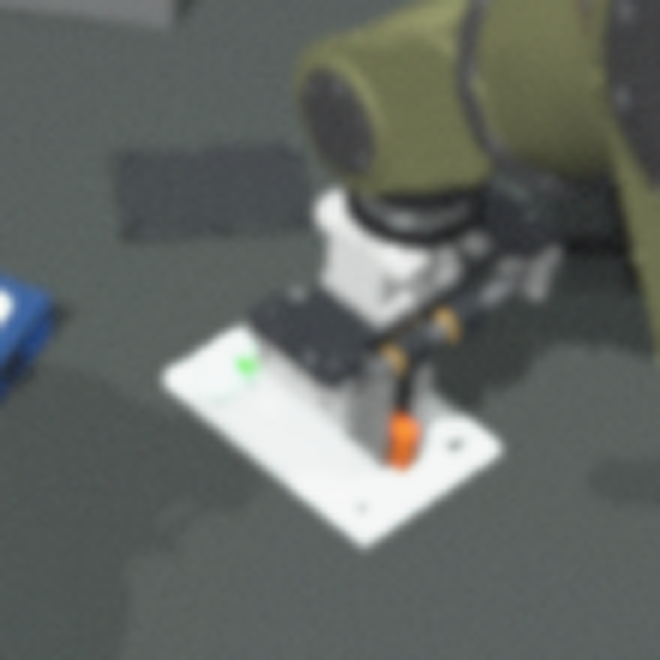

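The fingers are at the grip but still closing at 15.8 mm, so I'll finish closing and lift 30 mm.

servo_tool(moves=[[[0,0,0,0,0,0,1],[0,0,0,0,0,0,1],[0,0,0,0,0,0,1],[0,0,0,0,0,0,1],[0,0,0,0,0,-0.01,1],[0,0,0,0,0,-0.02,1],[0,0,0,0,0,-0.04,1],[0,0,0,0,0,-0.06,1],[0,0,0,0,0,-0.06,1],[0,0,0,0,0,-0.06,1]]])

```text
time_s: 3.77
ee_pos: [0.4901, -0.2584, 0.0407]
eef_rot: [-3.141, -0.003, -0.459]
force: [-0.7, -0.3, -4.1]
grip_width: 0.0119
```

```bash
python3 - <<'E'
from mv import *
o=get_obs(); print(o["ee_pos"],o["eef_rot"],o["grip_width"],o["force"],o["moment"])
sc=np.load("scope.npz")["q"]
for X,z in ((-.11,.14),(-.11,.0882),(-.013,.0882)):
    p=pose(*sc,[[X-.045,0,z+.0082]])[0]; print(p); go(p,sc[2])
S=camera("side");crop(S,290,90,110,110,6,"pics/s6.png")
E
```

```text
[ 0.49008623 -0.25840188  0.04070262] [-3.14118693e+00 -2.64119670e-03 -4.59369091e-01] 0.011873859261599867 [-0.66597319 -0.31367582 -4.07315705] [0.1137572  0.12041341 0.01467496]
[0.42448842 0.15054956 0.1482    ]
turn [ 2.000e-04 -1.700e-03 -3.424e-01] shift [-0.4797 -0.675  -0.216 ] | dist mm 427.9019075396229 deg 30.814563162283154
[0.42448842 0.15054956 0.0964    ]
turn [ 2.000e-04 -1.700e-03 -3.424e-01] shift [-0.4799 -0.675  -0.1124] | dist mm 417.9073511140629 deg 30.814563162283154
[0.52119015 0.15815049 0.0964    ]
turn [ 2.000e-04 -1.700e-03 -3.424e-01] shift [-0.3133 -0.7744 -0.1119] | dist mm 421.40898675035317 deg 30.814563162283154
```

View pics/s6.png

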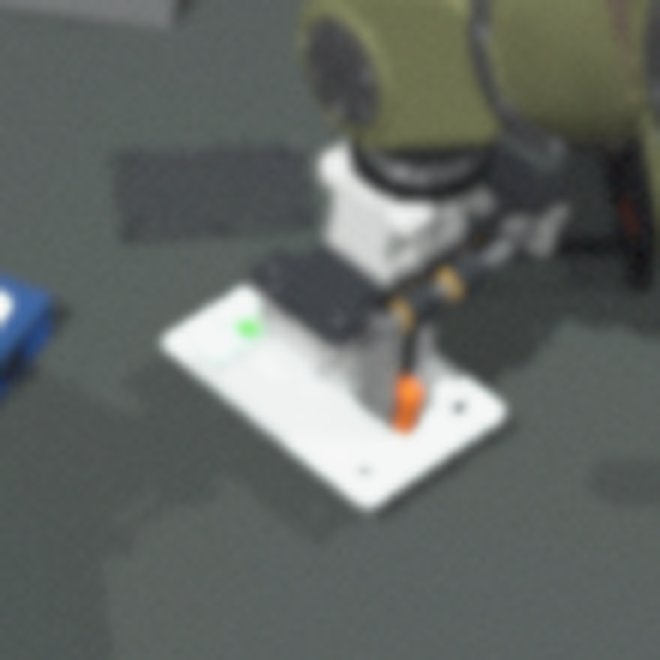

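The carrier is held level: opening 11.9 mm, about 3 N of load. I'll carry it high to in front of the stage.

servo_tool(moves=[[[0,0,0,-0.005,-0.007,-0.03,1],[0,0,0,-0.02,-0.03,-0.07,1],[0,0,-0.02,-0.045,-0.065,-0.11,1],[0,-0.001,-0.05,-0.08,-0.11,-0.15,1],[0,-0.0017,-0.08,-0.12,-0.165,-0.19,1],[0,-0.0017,-0.115,-0.16,-0.225,-0.22,1],[0,-0.0017,-0.15,-0.2,-0.28,-0.22,1],[0,-0.0017,-0.185,-0.24,-0.34,-0.22,1],[0,-0.0017,-0.22,-0.28,-0.395,-0.22,1],[0,-0.0017,-0.255,-0.32,-0.45,-0.22,1],[0,-0.0017,-0.29,-0.36,-0.505,-0.22,1],[0,-0.0017,-0.32,-0.4,-0.56,-0.22,1]]])

```text
time_s: 4.82
ee_pos: [0.4336, 0.083, 0.1496]
eef_rot: [-3.141, 0.001, 0.046]
force: [0.5, -0.0, -2.5]
grip_width: 0.0118
```

```bash
cat > st.py <<'E'
from mv import *
import sys
sc=np.load("scope.npz")["q"]; DZ=.0098
def tgt(X,Y,z,dyaw=0):
    p=pose(*sc,[[X-.045,Y,z+DZ]])[0]; print((X,Y,z),p.round(4)); go(p,sc[2]+dyaw)
def now():
    o=get_obs(); d=o["ee_pos"][:2]-sc[:2]; c,s=np.cos(sc[2]),np.sin(sc[2])
    print("t",round(o["time_s"],2),"carrier by tcp X,Y,z mm",((c*d[0]+s*d[1]+.045)*1e3).round(2),((-s*d[0]+c*d[1])*1e3).round(2),((o["ee_pos"][2]-DZ)*1e3).round(2),"rot",o["eef_rot"].round(4),"yaw-scope",(o["eef_rot"][2]-sc[2]).round(4),"w",o["grip_width"].round(4),"F",o["force"].round(2),"M",o["moment"].round(2))
E
python3 - <<'E'
from st import *
now(); tgt(-.11,0,.14)
E
```

```text
Traceback (most recent call last):
  File "st.py", line 8, in now
    print("t",round(o["time_s"],2),"carrier by tcp X,Y,z mm",((c*d[0]+s*d[1]+.045)*1e3).round(2),((-s*d[0]+c*d[1])*1e3).round(2),((o["ee_pos"][2]-DZ)*1e3).round(2),"rot",o["eef_rot"].round(4),"yaw-scope",(o["eef_rot"][2]-sc[2]).round(4),"w",o["grip_width"].round(4),"F",o["force"].round(2),"M",o["moment"].round(2))
                                                                                                                                                                                                                                                 ^^^^^^^^^^^^^^^^^^^^^
AttributeError: 'float' object has no attribute 'round'
```

```bash
sed -i 's/o\["grip_width"\].round(4)/round(o["grip_width"],4)/' st.py
python3 - <<'E'
from st import *
now(); tgt(-.11,0,.14)
E
```

```text
t 4.82 carrier by tcp X,Y,z mm -106.16 -68.09 139.84 rot [-3.1412e+00  1.4000e-03  4.6100e-02] yaw-scope -0.0324 w 0.0118 F [ 0.53 -0.02 -2.51] M [-0.03  0.02 -0.03]
(-0.11, 0, 0.14) [0.4245 0.1505 0.1498]
turn [-0.0002  0.0009 -0.0206] shift [-0.0121 -0.1359 -0.0003] | dist mm 68.19870498169485 deg 1.857159454824155
```

servo_tool(moves=[[[0,0,-0.006,-0.004,-0.045,0,1],[0,0,-0.015,-0.008,-0.09,0,1],[0,0.001,-0.02,-0.012,-0.12,0,1],[0,0.001,-0.02,-0.012,-0.136,0,1],[0,0.001,-0.02,-0.012,-0.136,0,1],[0,0.001,-0.02,-0.012,-0.136,0,1],[0,0.001,-0.02,-0.012,-0.136,0,1],[0,0.001,-0.02,-0.012,-0.136,0,1]]])

```text
time_s: 5.48
ee_pos: [0.4247, 0.1498, 0.1496]
eef_rot: [-3.141, -0.0, 0.076]
force: [-0.2, -0.6, -2.6]
grip_width: 0.0116
```

```bash
python3 - <<'E'
from st import *
now(); tgt(-.11,0,.089)
S=camera("side");crop(S,195,170,160,130,5,"pics/s7.png");
T=camera("top");crop(T,200,130,115,140,5,"pics/t7.png")
E
```

```text
t 5.48 carrier by tcp X,Y,z mm -109.84 -0.77 139.8 rot [-3.1413e+00 -1.0000e-04  7.6100e-02] yaw-scope -0.0023 w 0.0116 F [-0.19 -0.6  -2.6 ] M [-0.04  0.03 -0.01]
(-0.11, 0, 0.089) [0.4245 0.1505 0.0988]
turn [-0.0002 -0.     -0.0015] shift [-0.0003 -0.0015  0.1016] | dist mm 50.809985227925374 deg 0.13276919133350717
```

View pics/s7.png

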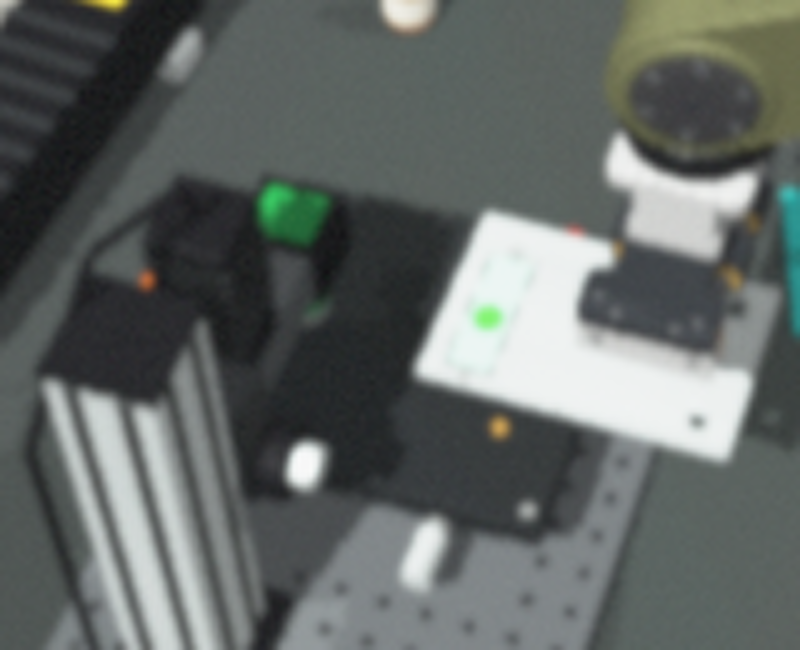

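View pics/t7.png

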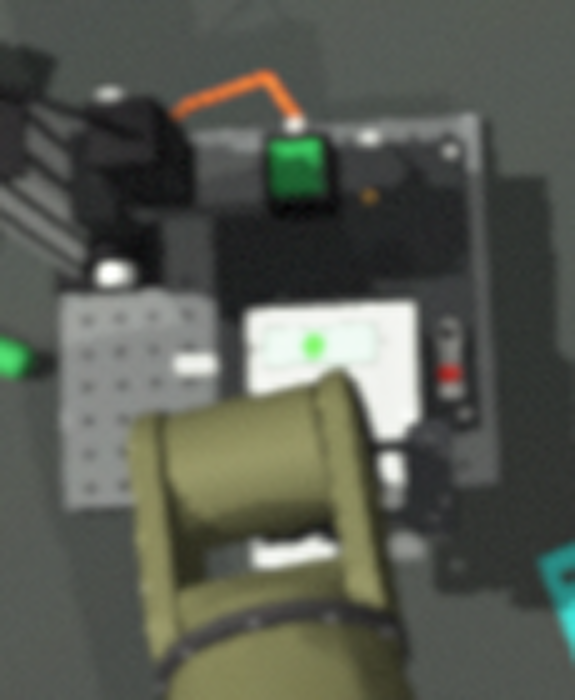

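I'll measure the held plate in each camera by edge fitting and compare it with the pin positions from the same camera.

```bash
cat > edge.py <<'E'
from st import *
from scipy.ndimage import map_coordinates
def edges(c,q,z,segs,rng=4):
    # segs: list of (p0,p1) plate-frame xy, outward normal implied from centre
    g=c["color"].astype(float).min(2); out=[]
    for a,b in segs:
        a=np.array(a);b=np.array(b)
        for s in np.linspace(0,1,12):
            p=a+(b-a)*s; n=np.array([b[1]-a[1],a[0]-b[0]]); n/=np.linalg.norm(n); n*=np.sign(n@p)
            u0=proj(c,pose(*q,[[*p,z]]))[0]; u1=proj(c,pose(*q,[[*(p+n*.003),z]]))[0]; d=(u1-u0)/np.linalg.norm(u1-u0)
            t=np.linspace(-rng,rng,81); xy=u0[:,None]+d[:,None]*t
            v=map_coordinates(g,[xy[1],xy[0]],order=1); hi,lo=np.median(v[:15]),np.median(v[-15:])
            if hi-lo<50: continue
            m=(hi+lo)/2; k=np.argmax(v<m); 
            if k==0: continue
            out.append((p,u0+d*(t[k]-(m-v[k])/(v[k-1]-v[k]+1e-9)*.0),d))
    return out
def fitplate(sets,q,z,it=4):
    q=np.array(q,float)
    for _ in range(it):
        E=[(c,*e) for c,segs in sets for e in edges(c,q,z,segs)]
        def f(x): return np.array([(proj(c,pose(*x,[[*p,z]]))[0]-u)@d for c,p,u,d in E])
        r=least_squares(f,q,loss='soft_l1',f_scale=.2); q=r.x
    return q,len(E),np.sqrt(np.mean(r.fun**2))
def rel(q,s):
    d=q[:2]-s[:2]; c,sn=np.cos(s[2]),np.sin(s[2]); return np.array([(c*d[0]+sn*d[1])*1e3,(-sn*d[0]+c*d[1])*1e3,np.degrees(q[2]-s[2])]).round(2)
SCT=np.array([.57735737,.16255918,.07950715]); SCS=np.array([.58057964,.16298972,.08421926])
E
python3 - <<'E'
from edge import *
T=camera("top");S=camera("side")
o=get_obs(); yaw=o["eef_rot"][2]; p=o["ee_pos"]; q=[p[0]+.045*np.cos(yaw),p[1]+.045*np.sin(yaw),yaw]; zt=p[2]-DZ+.005
print("tcp",q)
front=((.085,-.048),(.085,.048)); L=((-.078,.055),(.078,.055)); R=((.03,-.055),(.078,-.055)); Lt=((.05,.055),(.078,.055)); B=((-.085,.02),(-.085,.048))
a=fitplate([(T,[front,Lt,R])],q,zt); print("top",a, rel(a[0],SCT), "vs tcp",(a[0]-q)*1e3)
b=fitplate([(S,[front,L,B])],q,zt); print("side",b,rel(b[0],SCS),"vs tcp",(b[0]-q)*1e3)
print(rel(np.array(q),SCT))
q0=[.52973625,-.27782483,-.459]
E
```

```text
tcp [np.float64(0.4695130067115476), np.float64(0.15363291820420197), np.float64(0.07668129502568966)]
top (array([0.46962866, 0.15387447, 0.08058254]), 36, np.float64(0.5107123014511717)) [-1.0808e+02 -1.0000e-01  6.0000e-02] vs tcp [0.11565555 0.24155194 3.90124305]
side (array([0.4703294 , 0.15800576, 0.10467197]), 36, np.float64(0.4933047738696292)) [-110.28    4.31    1.17] vs tcp [ 0.81639424  4.37283791 27.99067131]
[-108.21   -0.33   -0.16]
```

```bash
python3 - <<'E'
from edge import *
T=camera("top");S=camera("side")
o=get_obs(); yaw=o["eef_rot"][2]; p=o["ee_pos"]; q=[p[0]+.045*np.cos(yaw),p[1]+.045*np.sin(yaw),yaw]; zt=p[2]-DZ+.005
front=((.085,-.048),(.085,.048)); L=((-.078,.055),(.078,.055)); R=((.03,-.055),(.078,-.055)); Lt=((.05,.055),(.078,.055)); B=((-.085,.02),(-.085,.048)); 
crop(S,270,200,85,70,9,"pics/s8.png",[e[1] for e in edges(S,q,zt,[front,L,B,R])])
crop(T,240,180,55,35,14,"pics/t8.png",[e[1] for e in edges(T,q,zt,[front,Lt,R])])
E
```

```text
(no output)
```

View pics/s8.png

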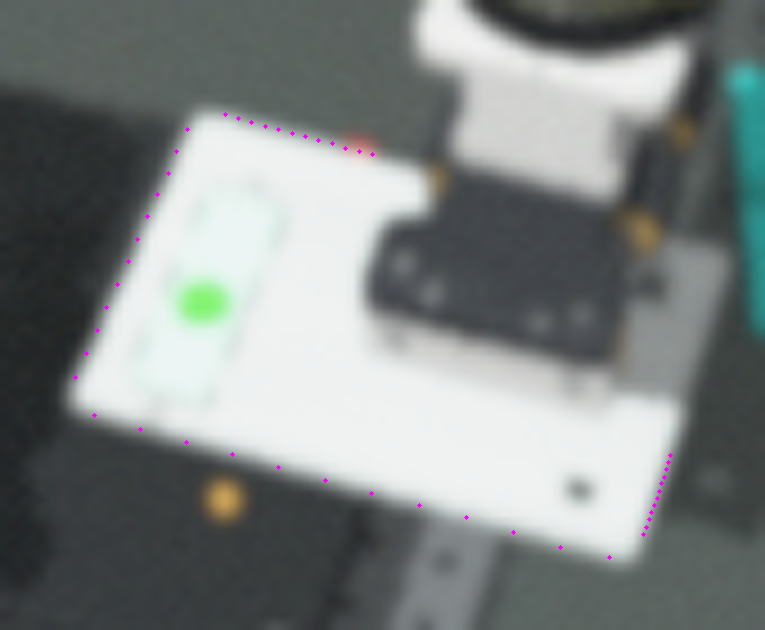

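View pics/t8.png

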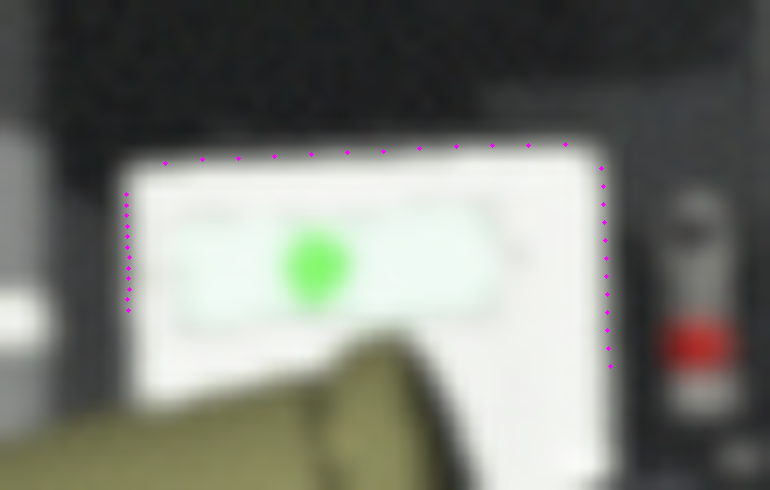

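```bash
python3 - <<'E'
s=open('edge.py').read()
s=s.replace("def f(x): return np.array([(proj(c,pose(*x,[[*p,z]]))[0]-u)@d for c,p,u,d in E])",
"def f(x): return np.array([max((proj(c,pose(*x,[[*p,z]]))[0]-u)@d,(proj(c,pose(*x,[[*p,z-.005]]))[0]-u)@d) for c,p,u,d in E])")
open('edge.py','w').write(s)
E
cat > look.py <<'E'
from edge import *
def look(tag=""):
    T=camera("top");S=camera("side")
    o=get_obs(); yaw=o["eef_rot"][2]; p=o["ee_pos"]; q=[p[0]+.045*np.cos(yaw),p[1]+.045*np.sin(yaw),yaw]; zt=p[2]-DZ+.005
    front=((.085,-.048),(.085,.048)); L=((-.078,.055),(.078,.055)); R=((.03,-.055),(.078,-.055)); Lt=((.05,.055),(.078,.055)); B=((-.085,.02),(-.085,.048))
    a=fitplate([(T,[front,Lt,R])],q,zt); print("top",a, rel(a[0],SCT), "vs tcp",((a[0]-q)*1e3).round(2))
    b=fitplate([(S,[front,L,B,R])],q,zt); print("side",b,rel(b[0],SCS),"vs tcp",((b[0]-q)*1e3).round(2))
    now(); return T,S
if __name__=="__main__": look()
E
python3 look.py
```

```text
top (array([0.46963285, 0.15435513, 0.08550072]), 36, np.float64(0.4723103399069725)) [-108.04    0.38    0.34] vs tcp [0.22 0.33 8.21]
side (array([0.47000895, 0.15430221, 0.0720189 ]), 48, np.float64(0.5167902030326729)) [-110.91    0.64   -0.7 ] vs tcp [ 0.6   0.28 -5.28]
t 5.88 carrier by tcp X,Y,z mm -109.94 -0.01 139.9 rot [-3.1412e+00 -3.0000e-04  7.7300e-02] yaw-scope -0.0011 w 0.0122 F [ 0.03 -0.45 -3.38] M [0.03 0.14 0.02]
```

The cameras and the TCP agree within about 1 mm. I'll descend to 3.5 mm above the pin tops, still in front of the lens.

servo_tool(moves=[[[0,0,0,0,0,0.015,1],[0,0,-0.001,0,0,0.035,1],[0,0,-0.001,0,0,0.055,1],[0,0,-0.001,0,0,0.075,1],[0,0,-0.001,0,0,0.09,1],[0,0,-0.001,0,0,0.1,1],[0,0,-0.001,0,0,0.103,1],[0,0,-0.001,0,0,0.103,1],[0,0,-0.001,0,0,0.103,1]]])

```text
time_s: 6.63
ee_pos: [0.4248, 0.1506, 0.0984]
eef_rot: [-3.141, -0.001, 0.079]
force: [-0.4, -0.5, -3.0]
grip_width: 0.012
```

```bash
python3 - <<'E'
from look import *
T,S=look(); tgt(-.05,-.0002,.0885); tgt(-.014,-.0002,.0885)
crop(S,195,170,160,130,5,"pics/s9.png")
E
```

```text
top (array([0.46926918, 0.15521085, 0.08798722]), 36, np.float64(0.33788289092538015)) [-108.33    1.26    0.49] vs tcp [-0.41  1.07  9.11]
side (array([0.47002296, 0.15509663, 0.08805869]), 47, np.float64(0.47121897705865395)) [-110.83    1.43    0.22] vs tcp [0.35 0.95 9.18]
t 6.73 carrier by tcp X,Y,z mm -109.67 0.02 88.8 rot [-3.1411e+00 -1.0000e-03  7.8900e-02] yaw-scope 0.0004 w 0.0115 F [-0.26 -0.14 -2.44] M [-0.04  0.09 -0.  ]
(-0.05, -0.0002, 0.0885) [0.4843 0.1551 0.0983]
turn [-0.0003 -0.0007  0.0003] shift [0.1193 0.0005 0.0007] | dist mm 59.66941223496678 deg 0.07000090323832547
(-0.014, -0.0002, 0.0885) [0.5202 0.1579 0.0983]
turn [-0.0003 -0.0007  0.0003] shift [0.1913 0.0005 0.0008] | dist mm 95.6689791551027 deg 0.07000090323832547
```

View pics/s9.png

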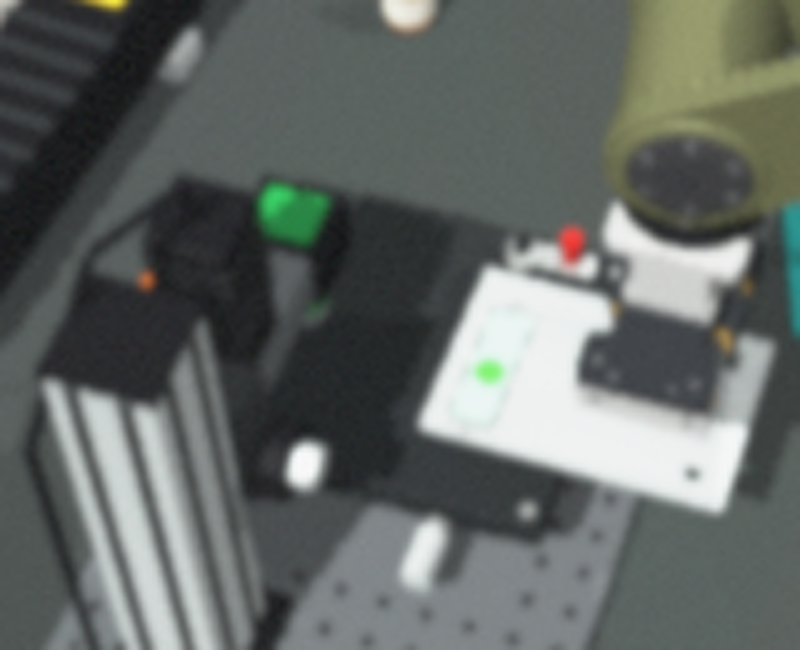

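Clear of everything, and the clip is still open. I'll slide in under the lens at this height to 14 mm short, correcting Y by -0.8 mm and the yaw slightly.

servo_tool(moves=[[[0,-0.0007,0.001,0.01,0.001,0.0005,1],[0,-0.0007,0.002,0.03,0.0016,0.0007,1],[0,-0.0007,0.002,0.05,0.0016,0.0007,1],[0,-0.0007,0.002,0.07,0.0016,0.0007,1],[0,-0.0007,0.002,0.09,0.0016,0.0007,1],[0,-0.0007,0.002,0.11,0.0016,0.0007,1],[0,-0.0007,0.002,0.13,0.0016,0.0007,1],[0,-0.0007,0.002,0.15,0.0016,0.0007,1],[0,-0.0007,0.002,0.168,0.0016,0.0007,1],[0,-0.0007,0.002,0.182,0.0016,0.0007,1],[0,-0.0007,0.002,0.19,0.0016,0.0007,1],[0,-0.0007,0.002,0.191,0.0016,0.0007,1]]])

```text
time_s: 7.73
ee_pos: [0.5206, 0.1573, 0.0983]
eef_rot: [-3.141, -0.0, 0.076]
force: [-0.6, -0.5, -3.2]
grip_width: 0.0117
```

```bash
python3 - <<'E'
from look import *
T,S=look(); tgt(-.014,-.0008,.084)
crop(S,235,200,100,80,8,"pics/s10.png"); crop(T,225,150,75,80,7,"pics/t10.png")
E
```

```text
top (array([0.56405392, 0.16013916, 0.08517522]), 21, np.float64(0.31635869345658807)) [-13.45  -1.36   0.32] vs tcp [-0.74 -0.59  9.48]
side (array([0.56368174, 0.16129618, 0.04478673]), 39, np.float64(0.5797092973159282)) [-16.98  -0.27  -2.26] vs tcp [ -1.12   0.56 -30.91]
t 7.83 carrier by tcp X,Y,z mm -14.32 -0.72 88.46 rot [-3.1411e+00  4.0000e-04  7.5700e-02] yaw-scope -0.0027 w 0.0115 F [ 0.33 -0.95 -3.02] M [-0.02  0.1   0.04]
(-0.014, -0.0008, 0.084) [0.5203 0.1573 0.0938]
turn [-0.0003  0.0002 -0.0017] shift [0.0007 0.0002 0.0089] | dist mm 4.475378617159129 deg 0.16103999404125052
```

View pics/s10.png

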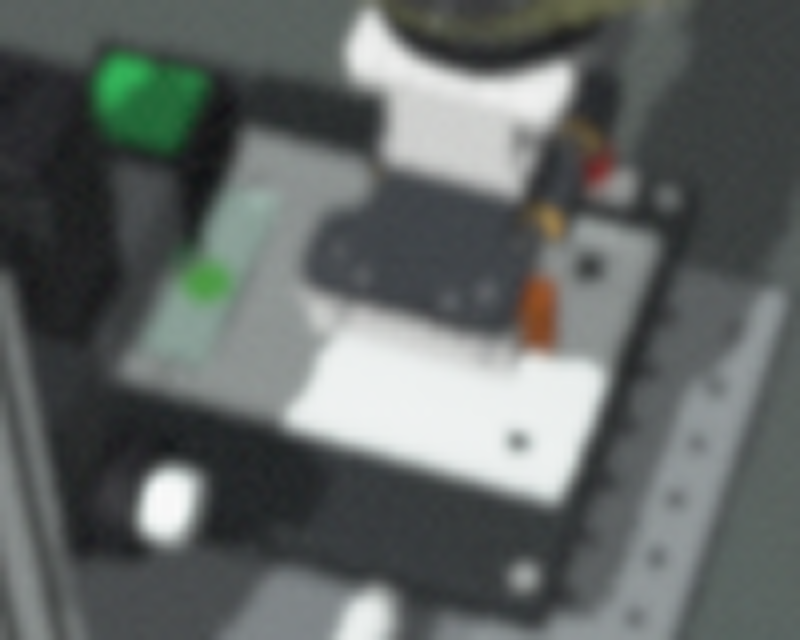

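View pics/t10.png

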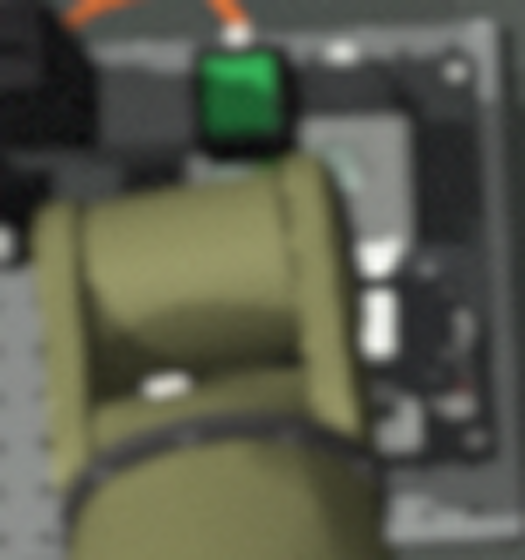

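```bash
cat > holes.py <<'E'
from look import *
def holes(S,zt,r=3):
    o=get_obs(); yaw=o["eef_rot"][2]; p=o["ee_pos"]; q=[p[0]+.045*np.cos(yaw),p[1]+.045*np.sin(yaw),yaw]
    res=[]
    for n,h in(('r',(-.065,.038)),('s',(-.065,-.038))):
        u=proj(S,pose(*q,[[*h,zt]]))[0]; print(n,"pred",u,end=' ')
        for _ in range(2): u=cen(S,*u,r,lambda w:np.clip(np.percentile(w.sum(2),65)-w.sum(2),0,None))
        w=at_z(S,*u,zt); rr=rel(np.array([w[0],w[1],0]),SCS); e=np.array(rr[:2])-np.array(h)*1e3; print(u,"hole-minus-seat mm",e); res.append(e)
    return res
if __name__=="__main__":
    S=camera("side"); z=get_obs()["ee_pos"][2]-DZ+.005-.0015; holes(S,z)
E
python3 holes.py
```

```text
r pred [299.9823066  254.67842455] [299.34643621 254.80513324] hole-minus-seat mm [-14.16   0.55]
s pred [308.67124491 232.78596373] [308.28575427 233.03526448] hole-minus-seat mm [-15.55   0.79]
```

The hole and TCP estimates bracket zero in Y, so I'll keep this Y and lower onto the pins.

servo_tool(moves=[[[0,0,0,0,0,0.003,1],[0,0,0,0,0,0.005,1],[0,0,0,0,0,0.006,1],[0,0,0,0,0,0.007,1],[0,0,0,0,0,0.008,1],[0,0,0,0,0,0.008,1]]])

```text
time_s: 8.38
ee_pos: [0.5198, 0.1574, 0.0947]
eef_rot: [-3.141, -0.0, 0.076]
force: [-1.9, -0.5, 2.6]
grip_width: 0.0112
```

```bash
python3 - <<'E'
from st import *
now()
E
```

```text
t 8.38 carrier by tcp X,Y,z mm -14.4 -0.64 84.9 rot [-3.141  -0.      0.0759] yaw-scope -0.0026 w 0.0112 F [-1.91 -0.49  2.64] M [-0.01  0.32  0.03]
```

It rests on the pins: underside 84.9 mm, about 5.6 N of contact. Now I'll slide in slowly with light down-pressure.

servo_tool(moves=[[[0,0,0,0,0,0.001,1],[0,0,0,0,0,0.001,1],[0,0,0,0.003,0,0.001,1],[0,0,0,0.006,0,0.001,1],[0,0,0,0.009,0,0.001,1],[0,0,0,0.012,0,0.001,1],[0,0,0,0.015,0,0.001,1],[0,0,0,0.018,0,0.001,1],[0,0,0,0.02,0,0.001,1],[0,0,0,0.02,0,0.001,1]]])

```text
time_s: 9.22
ee_pos: [0.5302, 0.1582, 0.0945]
eef_rot: [-3.141, -0.001, 0.076]
force: [-0.2, -0.7, 5.0]
grip_width: 0.0119
```

```bash
python3 - <<'E'
from st import *
now()
E
python3 holes.py
```

```text
t 9.22 carrier by tcp X,Y,z mm -4.03 -0.65 84.7 rot [-3.141e+00 -8.000e-04  7.580e-02] yaw-scope -0.0026 w 0.0119 F [-0.16 -0.75  4.95] M [-0.1   0.29  0.02]
r pred [296.40382725 254.44792609] [296.         254.45763158] hole-minus-seat mm [-4.29  0.  ]
s pred [305.19024736 232.64324846] [305.09927663 232.83349963] hole-minus-seat mm [-5.93  0.34]
```

servo_tool(moves=[[[0,0,0,0.001,0,0.001,1],[0,0,0,0.002,0,0.002,1],[0,0,0,0.003,0,0.002,1],[0,0,0,0.004,0,0.002,1],[0,0,0,0.005,0,0.002,1],[0,0,0,0.006,0,0.002,1]]])

```text
time_s: 9.77
ee_pos: [0.5332, 0.1584, 0.0932]
eef_rot: [-3.141, -0.001, 0.076]
force: [0.8, -0.7, -1.6]
grip_width: 0.0121
```

```bash
python3 - <<'E'
from st import *
now()
E
```

```text
t 9.77 carrier by tcp X,Y,z mm -0.99 -0.73 83.39 rot [-3.141e+00 -1.000e-03  7.580e-02] yaw-scope -0.0026 w 0.0121 F [ 0.78 -0.74 -1.58] M [-0.02  0.03 -0.01]
```

It has begun to drop (83.4 mm, load back on the gripper). I'll lower gently with a small advance.

servo_tool(moves=[[[0,0,0,0.001,0,0.002,1],[0,0,0,0.001,0,0.003,1],[0,0,0,0.0015,0,0.004,1],[0,0,0,0.0015,0,0.005,1]]])

```text
time_s: 10.1
ee_pos: [0.5338, 0.1584, 0.0904]
eef_rot: [-3.141, -0.0, 0.076]
force: [0.2, 0.8, -2.8]
grip_width: 0.012
```

```bash
python3 - <<'E'
from st import *
now()
E
```

```text
t 10.1 carrier by tcp X,Y,z mm -0.37 -0.72 80.57 rot [-3.141e+00 -5.000e-04  7.580e-02] yaw-scope -0.0026 w 0.012 F [ 0.17  0.81 -2.83] M [ 0.01 -0.    0.04]
```

Free drop over the pins, with the underside at about 80.6 mm. I'll press to the stage and then open to about 30 mm, since fully open the fingers would come near the clip hub.

servo_tool(moves=[[[0,0,0,0,0,0.001,1],[0,0,0,0,0,0.002,1],[0,0,0,0,0,0.002,1],[0,0,0,0,0,0.002,1]]])

```text
time_s: 10.43
ee_pos: [0.5339, 0.1584, 0.0897]
eef_rot: [-3.141, -0.001, 0.076]
force: [-2.8, -0.7, 4.6]
grip_width: 0.0115
```

```bash
python3 - <<'E'
from st import *
now()
S=camera("side"); crop(S,235,200,100,80,8,"pics/s11.png")
E
```

```text
t 10.43 carrier by tcp X,Y,z mm -0.34 -0.73 79.95 rot [-3.141e+00 -8.000e-04  7.580e-02] yaw-scope -0.0026 w 0.0115 F [-2.78 -0.72  4.64] M [-0.14  0.55 -0.01]
```

View pics/s11.png

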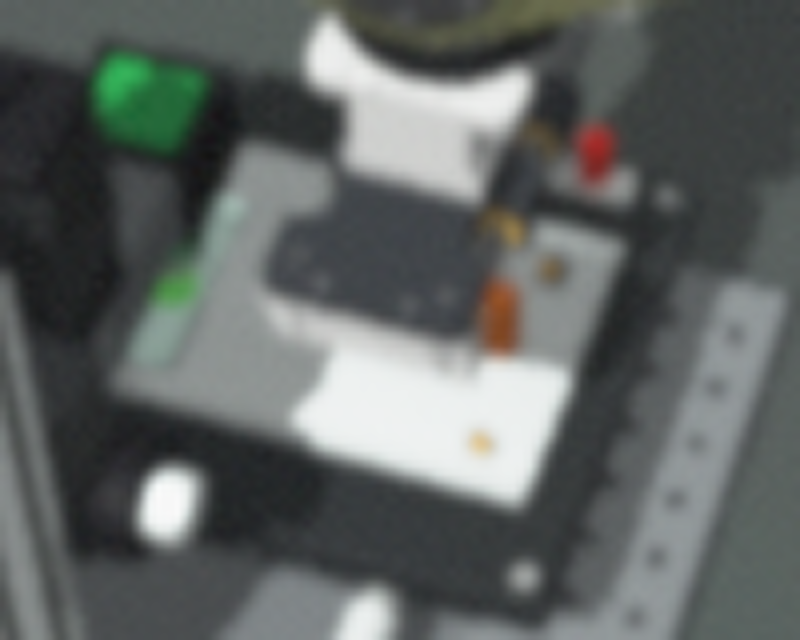

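Both pins show brass inside their holes, at crop (480,442) and (552,270). The plate is seated, so I'll release and rise.

servo_tool(moves=[[[0,0,0,0,0,0,0.85],[0,0,0,0,0,0,0.7],[0,0,0,0,0,0,0.7],[0,0,0,0,0,0,0.7],[0,0,0,0,0,-0.01,0.7],[0,0,0,0,0,-0.03,0.7],[0,0,0,0,0,-0.06,0.7],[0,0,0,0,0,-0.09,0.7],[0,0,0,0,0,-0.12,0.7],[0,0,0,0,0,-0.14,0.7],[0,0,0,0,0,-0.15,0.7],[0,0,0,0,0,-0.15,0.7]]])

```text
time_s: 11.48
ee_pos: [0.5342, 0.1585, 0.166]
eef_rot: [-3.141, -0.003, 0.076]
force: [0.3, 0.4, -0.8]
grip_width: 0.0281
```

```bash
python3 - <<'E'
from st import *
now()
S=camera("side"); crop(S,235,200,100,80,8,"pics/s12.png")
T=camera("top");crop(T,225,150,75,80,7,"pics/t12.png")
red=lambda w:np.clip(w[:,:,0]-np.maximum(w[:,:,1],w[:,:,2])-40,0,None)
b=cen(S,309,218.5,4,red); print(b,at_z(S,*b,.107), proj(S,pose(*sc,[[-.07,-.075,.115]])))
E
```

```text
t 11.48 carrier by tcp X,Y,z mm 0.03 -0.69 156.22 rot [-3.1407e+00 -2.7000e-03  7.5900e-02] yaw-scope -0.0026 w 0.0281 F [ 0.25  0.36 -0.82] M [-0.02  0.03  0.02]
[308.96832579 218.21945701] [0.51733142 0.08065039 0.107     ] [[309.46284953 217.25120175]]
```

View pics/s12.png

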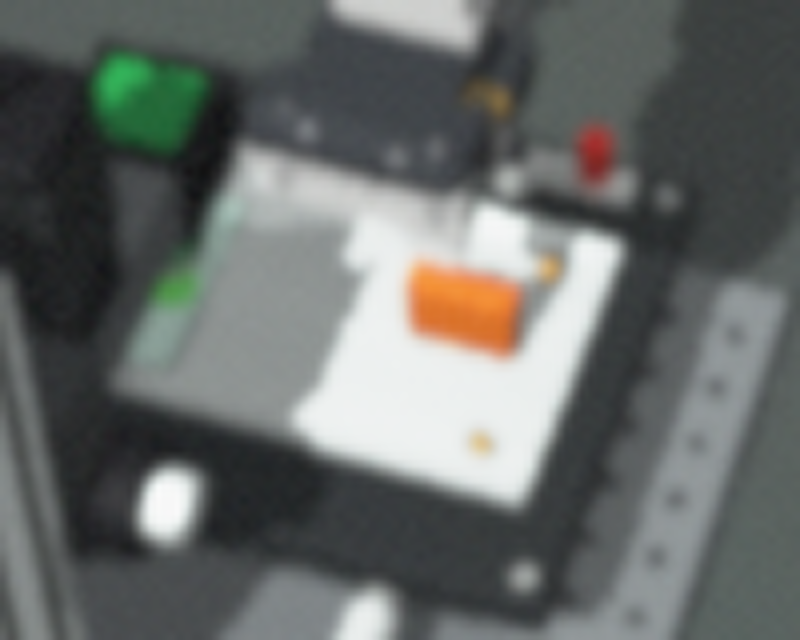

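View pics/t12.png

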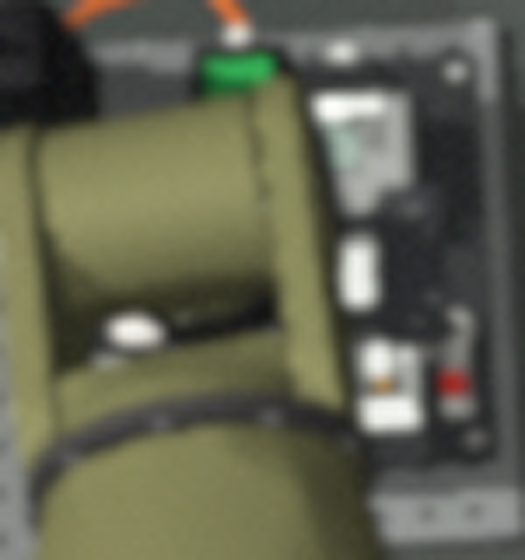

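The plate lies flush with brass in both visible holes. The knob hasn't moved. I'll locate it per camera relative to that camera's microscope pose.

```bash
python3 - <<'E'
from edge import *
T=camera("top");S=camera("side")
red=lambda w:np.clip(w[:,:,0]-np.maximum(w[:,:,1],w[:,:,2])-40,0,None)
a=cen(T,289.3,204.3,3,red);b=cen(S,309,218.5,4,red)
k=[]
for c,u,s,z in((T,a,SCT,.112),(S,b,SCS,.106)):
    w=at_z(c,*u,z); r=rel(np.array([w[0],w[1],0]),s)[:2]; k.append(r); d=r-[-40,-74]; print(u,r,"radius",np.linalg.norm(d),"ang",np.degrees(np.arctan2(d[1],d[0]))%360)
# target over knob
a=np.radians(183); kp=[-.04+.03*np.cos(a),-.074+.03*np.sin(a)]
def K(deg,z):
    a=np.radians(deg); p=pose(*sc,[[-.04+.03*np.cos(a),-.074+.03*np.sin(a),z]])[0]; print(deg,z,p.round(4)); go(p,sc[2])
now(); K(183,.15); K(183,.1)
E
```

```text
[289.14065511 204.24662813] [-70.07 -74.55] radius 30.07502950954495 ang 181.0478605011258
[308.96662959 218.24972191] [-69.76 -77.33] radius 29.945725905377554 ang 186.38456284629862
t 11.68 carrier by tcp X,Y,z mm -0.72 -0.82 154.11 rot [-3.1412e+00  6.0000e-04  7.5800e-02] yaw-scope -0.0026 w 0.0283 F [-0.74 -0.37  0.31] M [ 0.01 -0.03  0.08]
183 0.15 [0.5152 0.0819 0.15  ]
turn [-0.0002  0.0004 -0.0017] shift [-0.0481  0.1496  0.0278] | dist mm 79.80690777535762 deg 0.154294329890729
183 0.1 [0.5152 0.0819 0.1   ]
turn [-0.0002  0.0004 -0.0017] shift [-0.048   0.1497  0.1278] | dist mm 101.29347705482732 deg 0.154294329890729
```

Radius comes out at 30 mm in both views, angle about 183°. I'll move over the knob and down around it.

servo_tool(moves=[[[0,0,0,-0.01,0.03,0,0.7],[0,0,0,-0.02,0.07,0,0.7],[0,0,0,-0.035,0.11,0,0.7],[0,0,0,-0.048,0.14,0,0.7],[0,0,0,-0.048,0.15,0.01,0.7],[0,0,0,-0.048,0.15,0.03,0.7],[0,0,0,-0.048,0.15,0.03,0.7],[0,0,0,-0.048,0.15,0.03,0.7]]])

```text
time_s: 12.35
ee_pos: [0.515, 0.0824, 0.1478]
eef_rot: [-3.141, 0.002, 0.076]
force: [-0.5, -0.9, -0.1]
grip_width: 0.028
```

```bash
cat >> st.py <<'E'
def K(deg,z,r=.03):
    a=np.radians(deg); p=pose(*sc,[[-.04-.0002+r*np.cos(a),-.074-.0004+r*np.sin(a),z]])[0]; print(deg,z,p.round(4),end=' '); go(p,sc[2])
E
python3 - <<'E'
from st import *
now(); K(183,.1)
S=camera("side"); crop(S,265,180,80,70,9,"pics/s13.png")
E
```

```text
t 12.35 carrier by tcp X,Y,z mm -25.1 -75.06 137.99 rot [-3.1412e+00  2.4000e-03  7.6400e-02] yaw-scope -0.0021 w 0.028 F [-0.51 -0.86 -0.05] M [ 0.06 -0.03  0.  ]
183 0.1 [0.515  0.0815 0.1   ] turn [-0.0003  0.0016 -0.0013] shift [0.0001 0.0019 0.0956] | dist mm 47.80340343074431 deg 0.18515711025078901
```

View pics/s13.png

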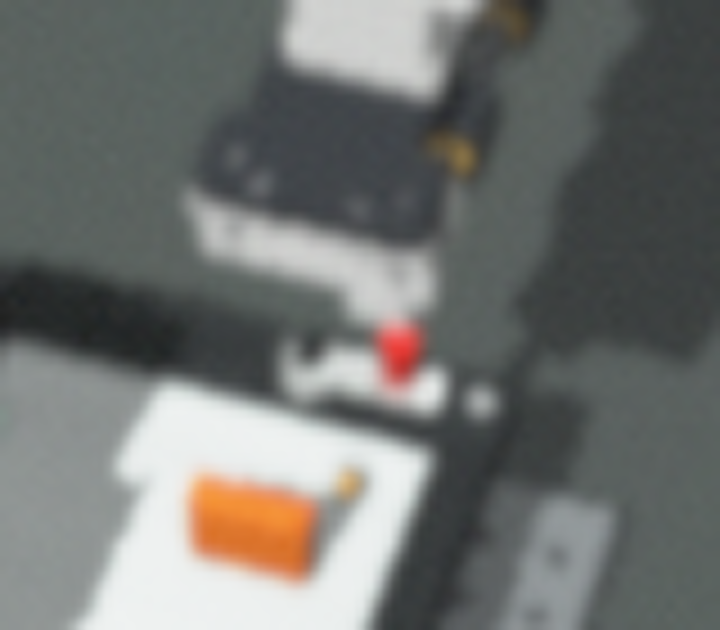

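The fingers are lined up above the knob at crop (400,350). I'll descend and pinch lightly.

servo_tool(moves=[[[0,0.001,-0.001,0,0.002,0.02,0.7],[0,0.0016,-0.001,0,0.002,0.045,0.7],[0,0.0016,-0.001,0,0.002,0.07,0.7],[0,0.0016,-0.001,0,0.002,0.085,0.7],[0,0.0016,-0.001,0,0.002,0.093,0.7],[0,0.0016,-0.001,0,0.002,0.093,0.8],[0,0.0016,-0.001,0,0.002,0.093,0.9],[0,0.0016,-0.001,0,0.002,0.093,1],[0,0.0016,-0.001,0,0.002,0.093,1],[0,0.0016,-0.001,0,0.002,0.093,1],[0,0.0016,-0.001,0,0.002,0.093,1],[0,0.0016,-0.001,0,0.002,0.093,1]]], squeeze=10)

```text
time_s: 13.4
ee_pos: [0.5155, 0.0816, 0.1023]
eef_rot: [-3.141, -0.002, 0.078]
force: [0.3, 0.9, 3.7]
grip_width: 0.0113
```

```bash
python3 - <<'E'
from st import *
now()
for d in (183,172,160,150,140,130,120,110,100,90,86): K(d,.1012)
E
```

```text
t 13.4 carrier by tcp X,Y,z mm -24.67 -75.9 92.47 rot [-3.141e+00 -1.800e-03  7.820e-02] yaw-scope -0.0003 w 0.0113 F [0.28 0.94 3.74] M [ 0.22 -0.03  0.03]
183 0.1012 [0.515  0.0815 0.1012] turn [-0.0004 -0.0012 -0.0002] shift [-0.001   0.0001  0.0021] | dist mm 1.1773109710012002 deg 0.1122170182888153
172 0.1012 [0.5148 0.0872 0.1012] turn [-0.0004 -0.0012 -0.0002] shift [-0.0005 -0.0113  0.0021] | dist mm 5.780009681186984 deg 0.1122170182888153
160 0.1012 [0.5159 0.0934 0.1012] turn [-0.0004 -0.0012 -0.0002] shift [ 0.0025 -0.0235  0.0022] | dist mm 11.878063138795431 deg 0.1122170182888153
150 0.1012 [0.5177 0.0983 0.1012] turn [-0.0004 -0.0012 -0.0002] shift [ 0.007  -0.033   0.0022] | dist mm 16.89843501717115 deg 0.1122170182888153
140 0.1012 [0.5203 0.1028 0.1012] turn [-0.0004 -0.0012 -0.0002] shift [ 0.013  -0.0416  0.0022] | dist mm 21.79868207381121 deg 0.1122170182888153
130 0.1012 [0.5237 0.1068 0.1012] turn [-0.0004 -0.0012 -0.0002] shift [ 0.0204 -0.049   0.0022] | dist mm 26.53682372562762 deg 0.1122170182888153
120 0.1012 [0.5278 0.1101 0.1012] turn [-0.0004 -0.0012 -0.0002] shift [ 0.0289 -0.055   0.0022] | dist mm 31.075068056375947 deg 0.1122170182888153
110 0.1012 [0.5323 0.1127 0.1012] turn [-0.0004 -0.0012 -0.0002] shift [ 0.0384 -0.0594  0.0022] | dist mm 35.378084036970485 deg 0.1122170182888153
100 0.1012 [0.5373 0.1144 0.1012] turn [-0.0004 -0.0012 -0.0002] shift [ 0.0485 -0.0621  0.0023] | dist mm 39.41270765603086 deg 0.1122170182888153
90 0.1012 [0.5424 0.1153 0.1012] turn [-0.0004 -0.0012 -0.0002] shift [ 0.0589 -0.063   0.0023] | dist mm 43.14799341492053 deg 0.1122170182888153
86 0.1012 [0.5445 0.1154 0.1012] turn [-0.0004 -0.0012 -0.0002] shift [ 0.0631 -0.0629  0.0023] | dist mm 44.55180848510839 deg 0.1122170182888153
```

Knob held (opening 11.3 mm). I'll swing along the arc.

servo_tool(moves=[[[0,0,0,-0.001,-0.006,0,1],[0,0,0,-0.0005,-0.0113,0,1],[0,0,0,0.001,-0.0175,0,1],[0,0,0,0.0025,-0.0235,0,1],[0,0,0,0.007,-0.033,0,1],[0,0,0,0.01,-0.0375,0,1],[0,0,0,0.013,-0.0416,0,1],[0,0,0,0.0165,-0.0455,0,1],[0,0,0,0.0204,-0.049,0,1]]])

```text
time_s: 14.15
ee_pos: [0.5237, 0.1069, 0.1022]
eef_rot: [-3.141, -0.001, 0.078]
force: [-1.5, -4.5, 0.9]
grip_width: 0.0117
```

```bash
python3 - <<'E'
from st import *
now()
for d in (130,120,110,100,90,86): K(d,.1022)
S=camera("side"); crop(S,265,180,80,70,9,"pics/s14.png")
E
```

```text
t 14.15 carrier by tcp X,Y,z mm -14.46 -51.25 92.38 rot [-3.1411e+00 -1.4000e-03  7.8200e-02] yaw-scope -0.0002 w 0.0117 F [-1.49 -4.52  0.91] M [-0.83  0.29 -0.09]
130 0.1022 [0.5237 0.1068 0.1022] turn [-0.0003 -0.0009 -0.0001] shift [-0.      0.0003 -0.    ] | dist mm 0.17280590809208976 deg 0.08563063869152453
120 0.1022 [0.5278 0.1101 0.1022] turn [-0.0003 -0.0009 -0.0001] shift [ 0.0085 -0.0057 -0.    ] | dist mm 5.116366116267887 deg 0.08563063869152453
110 0.1022 [0.5323 0.1127 0.1022] turn [-0.0003 -0.0009 -0.0001] shift [ 0.018  -0.0101 -0.    ] | dist mm 10.316727390580063 deg 0.08563063869152453
100 0.1022 [0.5373 0.1144 0.1022] turn [-0.0003 -0.0009 -0.0001] shift [ 0.0281 -0.0128 -0.    ] | dist mm 15.439049805201314 deg 0.08563063869152453
90 0.1022 [0.5424 0.1153 0.1022] turn [-0.0003 -0.0009 -0.0001] shift [ 0.0385 -0.0137  0.    ] | dist mm 20.443991264939577 deg 0.08563063869152453
86 0.1022 [0.5445 0.1154 0.1022] turn [-0.0003 -0.0009 -0.0001] shift [ 0.0427 -0.0136  0.    ] | dist mm 22.40451415928161 deg 0.08563063869152453
```

View pics/s14.png

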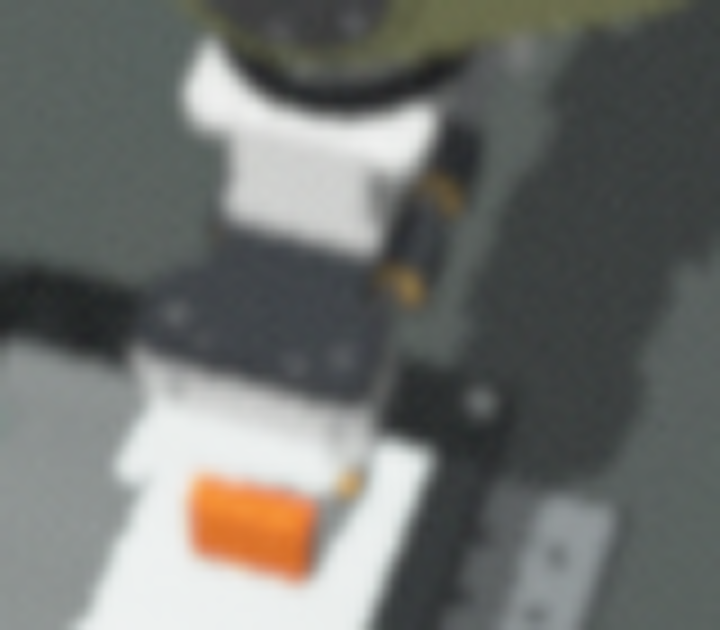

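The clip is moving with the knob and the plate is undisturbed. I'll complete the arc.

servo_tool(moves=[[[0,0,0,0.004,-0.003,0,1],[0,0,0,0.0085,-0.0057,0,1],[0,0,0,0.013,-0.008,0,1],[0,0,0,0.018,-0.01,0,1],[0,0,0,0.023,-0.0115,0,1],[0,0,0,0.028,-0.0128,0,1],[0,0,0,0.033,-0.0133,0,1],[0,0,0,0.0385,-0.0136,0,1],[0,0,0,0.041,-0.0136,0,1],[0,0,0,0.041,-0.0136,0,1],[0,0,0,0.041,-0.0136,0,1]]])

```text
time_s: 15.12
ee_pos: [0.5432, 0.1148, 0.1017]
eef_rot: [3.141, 0.001, 0.078]
force: [-7.1, -9.4, 2.0]
grip_width: 0.0115
```

```bash
python3 - <<'E'
from st import *
now()
K(90,.1022);K(86,.1022)
E
```

```text
t 15.12 carrier by tcp X,Y,z mm 5.5 -44.93 91.91 rot [3.141e+00 1.200e-03 7.820e-02] yaw-scope -0.0002 w 0.0115 F [-7.12 -9.41  1.95] M [-1.79  1.31  0.02]
90 0.1022 [0.5424 0.1153 0.1022] turn [ 0.0004  0.0007 -0.0002] shift [-0.0014 -0.0011 -0.001 ] | dist mm 1.0080674205388789 deg 0.07662815812696445
86 0.1022 [0.5445 0.1154 0.1022] turn [ 0.0004  0.0007 -0.0002] shift [ 0.0028 -0.0009 -0.001 ] | dist mm 1.5492581668797574 deg 0.07662815812696445
```

It is at the stop, with 7 N of reaction. I'll release with a small opening, rise, and retreat so the cameras can see.

servo_tool(moves=[[[0,0,0,0,0,0,0.9],[0,0,0,0,0,0,0.76],[0,0,0,0,0,0,0.76],[0,0,0,0,0,0,0.76],[0,0,0,0,0,-0.02,0.76],[0,0,0,0,0,-0.05,0.76],[0,0,0,0,0,-0.09,0.76],[0,0,0,0,0,-0.13,0.76],[0,0,0,-0.04,0,-0.15,0.76],[0,0,0,-0.09,0.01,-0.15,0.76],[0,0,0,-0.15,0.03,-0.15,0.76],[0,0,0,-0.2,0.05,-0.15,0.76]]])

```text
time_s: 16.12
ee_pos: [0.4441, 0.0821, 0.1774]
eef_rot: [3.141, 0.001, 0.079]
force: [-0.1, 0.0, 0.5]
grip_width: 0.0226
```

servo_tool(moves=[[[0,0,0,-0.03,0.05,0,0.76],[0,0,0,-0.06,0.1,0,0.76],[0,0,0,-0.08,0.16,0,0.76],[0,0,0,-0.08,0.22,0,0.76],[0,0,0,-0.08,0.28,0,0.76],[0,0,0,-0.08,0.32,0,0.76],[0,0,0,-0.08,0.32,0,0.76]]])

```text
time_s: 16.7
ee_pos: [0.4171, -0.0832, 0.1784]
eef_rot: [3.141, -0.001, 0.076]
force: [-0.4, -0.1, 0.9]
grip_width: 0.0231
```

```bash
python3 - <<'E'
from edge import *
now()
T=camera("top");S=camera("side"); crop(S,225,190,110,90,7,"pics/s15.png"); crop(T,225,150,75,75,8,"pics/t15.png"); cv2.imwrite("pics/tfull.png",T["color"][:,:,::-1])
red=lambda w:np.clip(w[:,:,0]-np.maximum(w[:,:,1],w[:,:,2])-60,0,None)
for c,s,z in((T,SCT,.112),(S,SCS,.106)):
    u=proj(c,pose(*s,[[-.04,-.044,z]]))[0]; u=cen(c,*u,3,red); w=at_z(c,*u,z); r=rel(np.array([w[0],w[1],0]),s)[:2]; d=r-[-40,-74]; print(u,r,"ang",np.degrees(np.arctan2(d[1],d[0])))
front=((.085,-.048),(.085,.048)); L=((-.078,.055),(.0,.055)); R=((-.078,-.055),(-.055,-.055)); B=((-.085,-.045),(-.085,.045))
print(rel(fitplate([(T,[L,B,R])],SCT,.085)[0],SCT),rel(fitplate([(S,[L,B,R])],SCS,.085)[0],SCS))
E
```

```text
t 16.7 carrier by tcp X,Y,z mm -135.67 -232.48 168.56 rot [ 3.1406e+00 -8.0000e-04  7.6200e-02] yaw-scope -0.0022 w 0.0231 F [-0.42 -0.05  0.91] M [-0.01  0.07  0.05]
[280.10271041 196.43081312] [-41.1 -44.7] ang 92.15002635103862
[295.26581876 223.90842607] [-38.86 -46.6 ] ang 87.61753508303637
[-2.32  2.06  1.99] [-2.27 -1.26 -0.28]
```

View pics/s15.png

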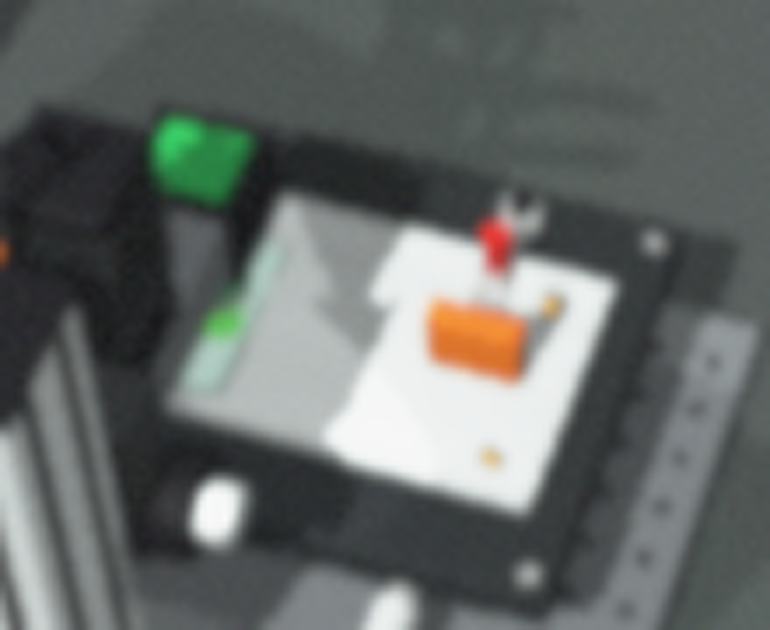

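View pics/t15.png

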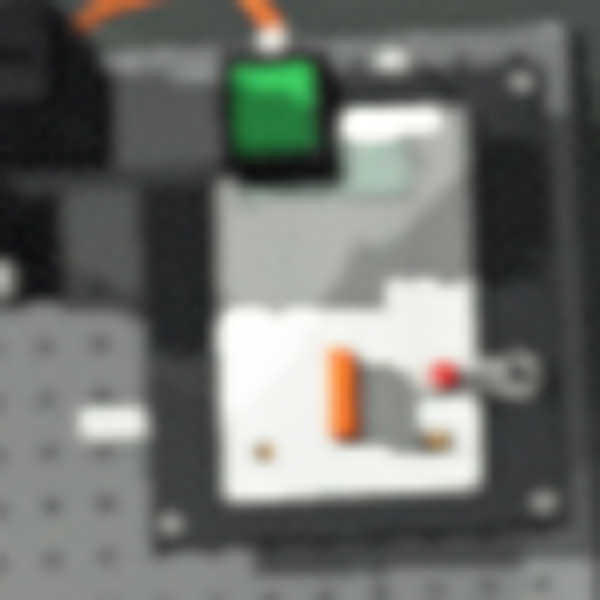

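View pics/tfull.png

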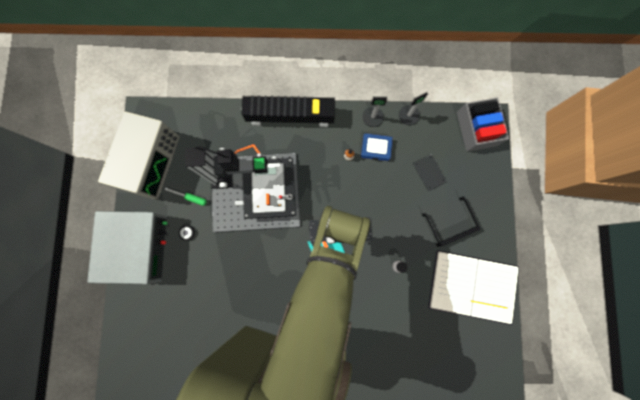

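The clip stands at its stop (87.6° and 92.2° in the two views, 90° nominal). Brass shows in both visible holes, the arm is clear, and the bystanders look unmoved. Handing in.

```bash
python3 - <<'E'
from station import hand_in,get_obs
print(get_obs()["joint_vel"].round(3)); print(hand_in())
E
```

```text
[ 0.032 -0.005  0.01   0.001 -0.003  0.008]
the job is handed in; nothing more can be done
None
```

The carrier is loaded and clipped, and I handed the job in at about 17 s on the robot's clock. Handing in gives no verdict.

- **Loading:** I took the plate by the orange grip and carried it level under the lens. I rested it on the pin tops 14 mm short of home (underside 84.9 mm, about 5.6 N), then slid it until it dropped over the pins. Pressed down, its underside read 79.95 mm. I felt no sign of touching the lens.
- **Clip:** I pinched the red knob and swung it to its stop, which pushed back with about 7 N, then let go and moved the arm clear.

**Last checks:**
- **Pins:** Brass shows in the round hole and the slot from both cameras. The key hole is hidden by the lens block.
- **Clip angle:** It reads 92° from the top camera and 88° from the side, against 90° at the stop.
- **Bystanders:** They look unmoved in the last top view, but I did not measure them.
- **Disagreement:** The final edge fits put the plate about 2 mm off in x. They put y at +2.1 mm in the top view and -1.3 mm in the side view, with up to 2° of yaw. Shadows on the plate had already upset this fit, so I set it aside and relied on the height reading and the brass in the holes.

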